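# Dial the tool drum's cap to the marked pocket and put the screwdriver away

### The arm

A 6-joint arm with a two-finger parallel gripper is mounted at the origin on a cart in front of the work surface, level with it; the furniture and walls round the work are solid. World frame = base frame: x ahead of the robot, y to its left, z up, the work surface at z = 0. Lengths are in mm, angles in degrees, forces in N, time in s.
With the tool pointing down it reaches from about 350 to 850 mm from the base axis. Payload 8.1 kg.
Tool frame: the origin (TCP) lies at the very end of the fingers, on their centre line; the grasp point (between the pads) lies 19 mm behind it (pinch_z is the z of the grasp point in the tool frame, in mm); z points along the fingers, y is the direction in which the jaws open and shut (so a half turn about z gives the same grasp; the last joint's range is limited). The gripper opens to 85 mm and grips with 20 to 120 N. Pads are 22 mm wide; open, the fingers measure 114 mm over their backs; the gripper's body (76 mm by 85 mm) begins 54 mm behind the grasp point. The pads swing forward as they close: fully open they stand 13 mm farther back than shut.
Start: joints at [-80.409, 7.471, 85.268, -0, 87.261, -4.893], TCP at [150.09, -580.929, 231.292] pointing down, gripper open.
Joint ranges: [-169.43, 169.43], [-51.17, 129.36], [1.28, 143.12], [-76.62, 256.62], [0, 156.53], [-152.29, 152.29]. Speed limits (degrees/s): [136.94, 136.94, 159.86, 180, 180, 180].

### API

Orientations are given as [roll, pitch, yaw] about the fixed x, y, z axes, in that order (R = Rz(yaw) Ry(pitch) Rx(roll)).
In Python, from bench import * gives the robot as it stands.
- The arm moves only by the shell command python3 -m creep 'ROWS' [FORCE]. ROWS is a JSON object of lists of equal length, an entry for each row: "translation": the shift along the tool's x, y, z in mm, a list of three; "rotation": the turn, a rotation vector about the tool's x, y, z in rad, a list of three; "claw": the finger opening in mm, from 0 to 85.4. In form: {"translation": [[dx, dy, dz], ...], "rotation": [[ax, ay, az], ...], "claw": [claw, ...]}. A call has 1 to 10 rows; each row shifts and turns the commanded pose from where the row before left it, along the tool's axes as they then stand; what a row does not reach is not made up. A row lasts 1/10 s, in which the tool goes at most 50 mm and 8.59 degrees, less where a joint would pass 70% of its speed; a pose out of reach is approached as far as the arm can. A call is refused whole if a number of a shift passes 50 or a number of a turn 0.15, either way. A call with a gripper value outside its range is refused whole. The fingers move at their own pace and stop on an object; FORCE is the grip in N (left out, the last holds). Time passes only in rows, so rows that do not move let the fingers close. It gives the time, the measured TCP pose, the force and the opening at its end, in the units of the state.
- sense(): the state, without advancing time (a new reading comes with each control period).
- snapshot(name): name is "scene" or "top"; returns a dict with "frame" (384x512x3 uint8, red, green, blue), "intrinsics" (3x3 intrinsics, pixels), "extrinsics" (4x4, takes a point from camera to world coordinates). Camera axes: x right, y up, looking along -z (the intrinsics and any distortion apply to the point x, -y, -z); pixel columns grow to the right and rows downward; lengths in mm; the calibration is good to about 2 mm. A picture is of the moment at which its call begins. There is no depth.
- hand_in(): hands the job in, once; it reports no verdict.
The state is a dict: "time": time; "joint_pos": joint angles; "qd": joint speeds; "joint_efforts": joint torques, N m; "tool_pos": TCP position; "tcp_rot": TCP orientation; "ft_force": force on the tool from outside, world axes, zero at the start; "wrist_torque": the same for the moment, N m; "finger_gap": finger opening in mm.
Only numpy, scipy, OpenCV 4.12 (cv2) and the standard library are available. Lean on these libraries where they do the work, as an engineer would, in place of code of your own. Each camera call takes 0.05 s, during which the arm holds its last target.

### The job

On the leaning tool drum, turn the metal cap by its grip bar until the opening in the cap lies squarely over the pocket marked by the index tab on the drum's rim, leaving the drum itself as it stands. Then take the screwdriver out of the wooden tool block and put it away, blade first, through the cap's opening and the holes below it until its tip stands on the drum's bottom disc. Leave the awl in the block, and do not shift or tip over the oil bottle or the file.

Things in the scene. Friction and masses are not known exactly. Their poses are not given: they have to be found in the camera images.
- cap (a joint): Angle of the cap on the drum, rad. 0 = opening over the marked pocket; grows anticlockwise, seen from above the cap. The cap is a bare metal disc, diameter 120, 8 thick, on top of the drum. It turns about the drum's axis without stops, against a light friction (0.12 N m), and stays where it is left.
- cap_grip (a point): Centre of the dark steel grip bar that stands across the middle of the cap: 64 long, 14 thick, 28 high; this point is on the axis, 14 above the cap's upper face. Axes, turning with the cap: z along the drum's axis, out of the cap, leaning 25 degrees from vertical towards the stand's front (robot's side); y along the bar; x from the bar towards the opening.
- cap_opening (a point): Centre of the one round opening in the cap, diameter 22, on the cap's upper face, 38 from the axis. Axes those of the cap (z out of the cap along the drum's axis, x radially outwards).
- pocket (a point): Point on the drum over the centre of its marked pocket, in the plane of the cap's upper face, 38 from the axis: the opening's centre must come here. z along the drum's axis, up out of the drum; x radially outwards to the index tab, a dark steel block 20 x 12 x 16 on the rim of the drum's top disc, just outside the cap's edge, no higher than the cap.
- drum (a joint): Angle of the drum on its stand, rad; differs from start to start, turns only under a large moment (4 N m), leave it. Three plywood discs on a spindle; five pockets 72 degrees apart. Below the cap's upper face: top disc (diameter 140) from 10 to 18, holes of diameter 20; guide disc from 44 to 52, holes of diameter 16; plain bottom disc, its upper face 82 down.
- stand: Wooden base board 170 x 130 x 16, fixed to the table, that carries the leaning drum; origin at the centre of its underside, z up; the drum's axis leans towards its -x. The centre of the cap's upper face is at x = -12, y = 0, z = 141.
- driver_handle (a point): Centre of the screwdriver's handle, on its axis. The screwdriver is 180 long: a round red handle 88 long and 24 thick, and a shaft of diameter 6 that reaches 92 beyond it; 0.07 kg. x points from handle to tip: this point is 44 from the handle's free end, 136 from the tip. At the start it stands tip down, within some 3 degrees of upright, in a hole of the tool block.
- driver_tip (a point): Tip of the screwdriver's shaft, on its axis; x points out of the tip, along the tool.
- tool_block: Wooden block 130 x 50 x 80 high on a foot board 150 x 70 x 10, fixed to the table; origin at the centre of its underside, z up, x along its length. Two upright holes, diameter 9 and 68 deep: the screwdriver stands in the one at x = -40, the awl in the one at x = +40.
- awl_mid (a point): Middle of the wooden handle of the awl, which stands tip down in the other hole of the tool block; it is 150 long, 27 thick, and its top is about 162 above the table. Leave it alone.
- oil_mid (a point): Centre, half-way up, of the oil bottle (diameter 41, 126 high) that stands loose on the table. Leave it alone.
- file_mid (a point): Centre of the flat file with a wooden handle, 225 long, 25 wide and high, lying loose on the table; x along the file, away from its handle. Leave it alone.
Mind the look-alikes: they are no part of the job. Of the things that look like the part that bears driver_handle, the larger one is meant.

How it is judged:
By the outcome, as a careful person would: the job done as asked, in the order asked, and still so for the second after the job is handed in, with the robot touching nothing.
It also fails if it takes over 64 s, if anything falls off the work surface, if the arm or the gripper's body presses on something with over 40 N, if the wrist force passes 120 N, or if a joint passes its speed limit or range.

## Working session

There is one attempt and no reset: what is moved stays moved. The work goes in short steps, Python scripts to look and compute and a shell command to move; the robot and the scene stay as the last step left them, time stands still between calls to the robot, and variables do not carry over. Pictures are saved under pics/ and viewed, and the job is handed in when it is done.

```bash
ls; mkdir -p pics; python3 - <<'E'
from bench import *
import cv2
for n in("scene","top"):
    s=snapshot(n); cv2.imwrite(f"pics/{n}0.png",cv2.resize(s["frame"][:,:,::-1],(800,600),interpolation=cv2.INTER_CUBIC))
    print(n,s["intrinsics"],s["extrinsics"])
print(sense())
E
```

```text
pics
scene [[438.71982696   0.         254.63781368]
 [  0.         438.71982696 192.57231908]
 [  0.           0.           1.        ]] [[-8.82848382e-01  2.62112239e-01 -3.89712598e-01  2.07793313e+02]
 [-4.69498021e-01 -4.70879089e-01  7.46889880e-01  6.31243931e+02]
 [ 1.22614653e-02  8.42359815e-01  5.38776018e-01  5.70306809e+02]
 [ 0.00000000e+00  0.00000000e+00  0.00000000e+00  1.00000000e+00]]
top [[371.21790868   0.         259.64159094]
 [  0.         371.21790868 183.57805408]
 [  0.           0.           1.        ]] [[-2.19506952e-02  9.86648218e-01 -1.61379868e-01  4.03873966e+02]
 [-9.98808179e-01 -2.86807243e-02 -3.94922350e-02 -3.19011842e+01]
 [-4.35934347e-02  1.60320650e-01  9.86101872e-01  9.60198711e+02]
 [ 0.00000000e+00  0.00000000e+00  0.00000000e+00  1.00000000e+00]]
{'time': 0.1, 'joint_pos': array([-8.04083195e+01,  7.51129329e+00,  8.53236716e+01,  2.12634071e-04,
        8.72621676e+01, -4.89217331e+00]), 'qd': array([-0.00568416, -0.02785287, -0.12453943,  0.04921722, -0.02329568,
        0.04228873]), 'joint_efforts': array([ 2.39864530e-04, -5.70955467e+01, -5.01940048e+01, -1.58733164e-04,
        8.26229341e-03,  2.09948394e-05]), 'tool_pos': array([ 150.0121815 , -580.42527035,  230.33794093]), 'tcp_rot': array([-1.79903239e+02, -8.49513316e-03,  1.44838363e+01]), 'ft_force': array([-0.10745057, -0.55370087,  1.46234469]), 'wrist_torque': array([ 0.01263743,  0.01614359, -0.00580821]), 'finger_gap': 85.64759353322584}
```

View pics/scene0.png

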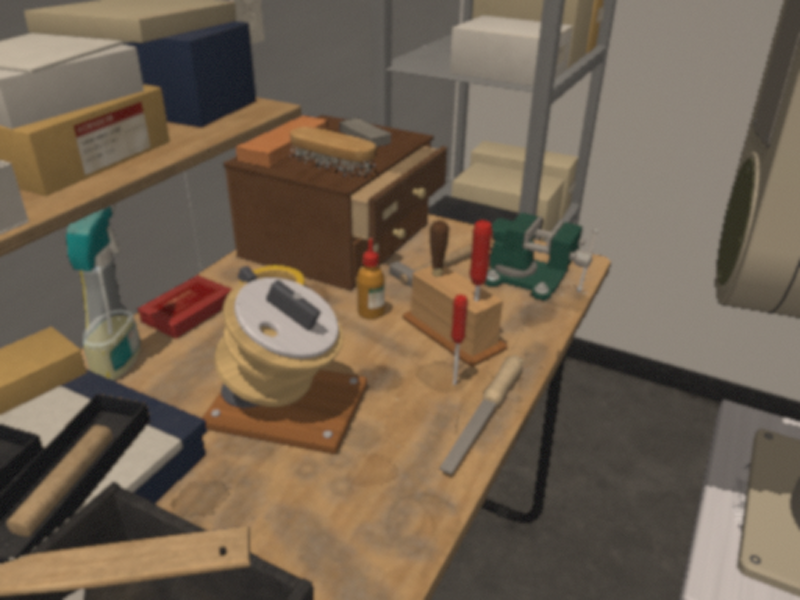

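View pics/top0.png

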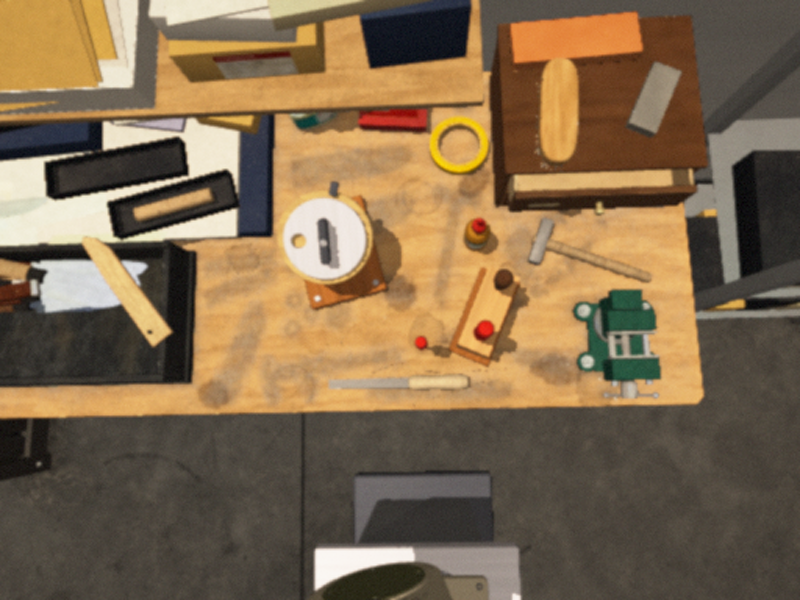

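The scene view shows the drum at (280,330), the cap opening at (267,328), the block with the large red driver at (480,250), and a small look-alike at (459,320). In the top view the index tab is at (335,188), the opening at (298,240) and the driver at (485,329). I'll enlarge these areas to get exact pixels.

```bash
cat > h.py <<'E'
import numpy as np, cv2
from bench import *
from scipy.optimize import least_squares
from scipy.spatial.transform import Rotation as R
C={}
C["scene"]=(np.array([[438.71982696,0,254.63781368],[0,438.71982696,192.57231908],[0,0,1]]),np.array([[-8.82848382e-01,2.62112239e-01,-3.89712598e-01,2.07793313e+02],[-4.69498021e-01,-4.70879089e-01,7.46889880e-01,6.31243931e+02],[1.22614653e-02,8.42359815e-01,5.38776018e-01,5.70306809e+02],[0,0,0,1]]))
C["top"]=(np.array([[371.21790868,0,259.64159094],[0,371.21790868,183.57805408],[0,0,1]]),np.array([[-2.19506952e-02,9.86648218e-01,-1.61379868e-01,4.03873966e+02],[-9.98808179e-01,-2.86807243e-02,-3.94922350e-02,-3.19011842e+01],[-4.35934347e-02,1.60320650e-01,9.86101872e-01,9.60198711e+02],[0,0,0,1]]))
def proj(n,P):
    K,E=C[n]; P=np.atleast_2d(P); p=(P-E[:3,3])@E[:3,:3]
    p=p*[1,-1,-1]; q=p@K.T; return q[:,:2]/q[:,2:]
def onplane(n,uv,z):
    K,E=C[n]; d=np.linalg.inv(K)@[uv[0],uv[1],1]; d=E[:3,:3]@(d*[1,-1,-1]); o=E[:3,3]
    return o+d*(z-o[2])/d[2]
def tri(uvs): # dict cam->uv
    A=np.zeros((3,3));b=np.zeros(3)
    for n,uv in uvs.items():
        K,E=C[n]; d=np.linalg.inv(K)@[uv[0],uv[1],1]; d=E[:3,:3]@(d*[1,-1,-1]); d/=np.linalg.norm(d)
        M=np.eye(3)-np.outer(d,d); A+=M; b+=M@E[:3,3]
    return np.linalg.solve(A,b)
def crop(n,x0,y0,w,h,out,k=6,pts=[]):
    im=cv2.cvtColor(snapshot(n)["frame"],cv2.COLOR_RGB2BGR)[y0:y0+h,x0:x0+w]
    im=cv2.resize(im,None,fx=k,fy=k,interpolation=cv2.INTER_CUBIC)
    for i in range((-x0)%20,w,20): cv2.line(im,(int((i+.5)*k),0),(int((i+.5)*k),8),(255,0,255),1); cv2.putText(im,str(x0+i),(i*k,20),0,.4,(255,0,255))
    for i in range((-y0)%20,h,20): cv2.line(im,(0,int((i+.5)*k)),(8,int((i+.5)*k)),(255,0,255),1); cv2.putText(im,str(y0+i),(10,i*k+6),0,.4,(255,0,255))
    for p in pts: cv2.circle(im,(int((p[0]-x0+.5)*k),int((p[1]-y0+.5)*k)),2,(0,255,0),-1)
    cv2.imwrite("pics/"+out,im)
E
python3 - <<'E'
from h import *
crop("scene",130,170,110,120,"c1.png",5)
crop("scene",255,130,80,100,"c2.png",6)
crop("top",170,110,90,90,"c3.png",6)
crop("top",255,140,90,115,"c4.png",5)
E
```

```text
(no output)
```

View pics/c1.png

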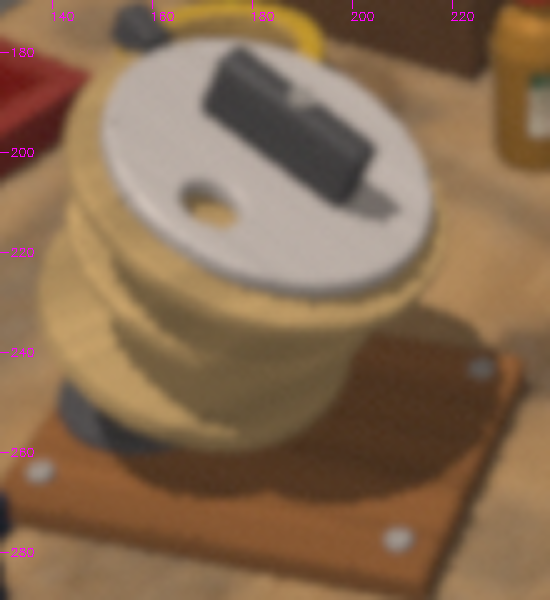

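View pics/c2.png

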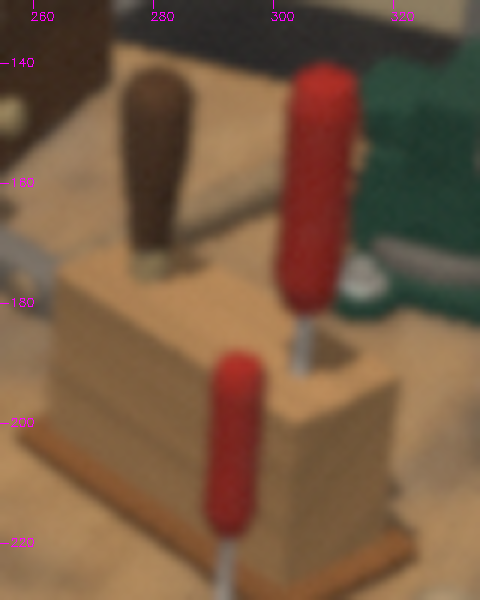

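View pics/c3.png

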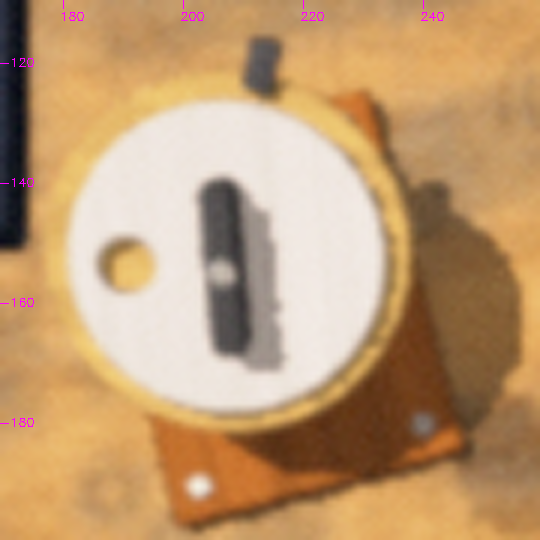

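View pics/c4.png

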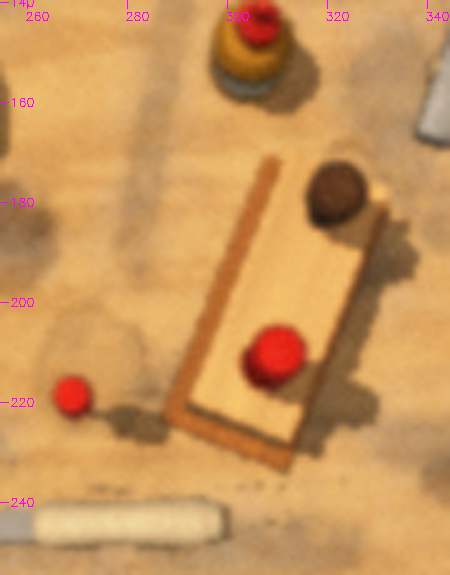

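```bash
cat > drum.py <<'E'
from h import *
def frames(p):
    x,y,yaw,cap,drm=p
    Rs=R.from_euler("z",yaw); c=np.array([x,y,0])+Rs.apply([-12,0,141])
    Rd=Rs*R.from_euler("y",-np.radians(25))
    return c,Rd
# contour of cap
def obs():
    o={}
    o["scene"]=dict(open=(209,203),dot=(302,97),tab=(140,28),edge=[(103,130),(125,75),(165,48),(215,38),(300,60),(370,105),(420,160),(432,195)],bar=[(235,50),(370,150)],s=(130,170,5))
    o["top"]=dict(open=(127,265),dot=(222,272),tab=(265,62),edge=[(66,255),(388,250),(222,97),(228,412),(110,148),(335,140),(120,375),(340,370)],bar=[(219,182),(230,353)],s=(170,110,6))
    for n,d in o.items():
        x0,y0,k=d["s"]
        f=lambda P: np.array(P,float)/k-.5+[x0,y0]
        for q in("open","dot","tab","edge","bar"): d[q]=f(d[q])
    return o
O=obs()
def parts(p,n,off=np.zeros(3)):
    c,Rd=frames(p); c=c+off
    cap=Rd*R.from_euler("z",p[3]); dr=Rd*R.from_euler("z",p[4])
    return c,Rd,cap,dr
def res(p):
    r=[]
    for n,o in ((n,p[5+2*i:7+2*i]) for i,n in enumerate(("scene","top"))):
        c,Rd,cap,dr=parts(p,n); d=O[n]
        P=lambda X: proj(n,X)+o
        r+=list((P(c+cap.apply([38,0,0]))-d["open"]).ravel()*2)
        r+=list((P(c+cap.apply([0,0,28]))-d["dot"]).ravel())
        r+=list((P(c+dr.apply([70,0,-2]))-d["tab"]).ravel()*.5)
        t=np.linspace(0,2*np.pi,720)
        E=P(c+Rd.apply(np.c_[60*np.cos(t),60*np.sin(t),0*t]))
        import cv2
        for e in d["edge"]: r.append(-cv2.pointPolygonTest(E.astype(np.float32)[:,None],tuple(map(float,e)),True))
        b=d["bar"]; u=(b[1]-b[0]);q=P(c+cap.apply([[0,-32,28],[0,32,28]]));w=q[1]-q[0]
        r.append(5*(np.cross(u/np.linalg.norm(u),w/np.linalg.norm(w))))
        r+=list(np.array(o)/1.5)
    return np.array(r)
best=None
for y0 in(0.2,-.2):
  for dr in (0,1.5,3,-1.5):
   for ca in (0,1.5,3,-1.5):
    X=onplane("top",O["top"]["dot"],150)
    s=least_squares(res,[X[0],X[1],y0,ca,dr,0,0,0,0])
    if best is None or s.cost<best.cost: best=s
p=best.x; c,Rd=frames(p)
if __name__=="__main__":
    print(best.cost,np.round(p,3),"deg",np.degrees(p[2:5]).round(1)); print(best.fun.round(2)); print("c",c.round(1),"axis",Rd.apply([0,0,1]).round(3))
    d=(p[3]-p[4]+np.pi)%(2*np.pi)-np.pi; print("cap angle deg",np.degrees(d))
    t=np.linspace(0,2*np.pi,60)
    for n,cr,o in (("scene",(120,165,120,130),p[5:7]),("top",(165,105,95,95),p[7:9])):
        cc,Rd,cap,dr=parts(p,n)
        pts=[cc+Rd.apply(np.c_[60*np.cos(t),60*np.sin(t),0*t]),cc+cap.apply(np.c_[38+11*np.cos(t),11*np.sin(t),0*t]),cc+cap.apply([[s*7,q*32,28] for s in(-1,1) for q in(-1,1)]),cc+dr.apply([[a,b,z] for a in(60,80) for b in(-6,6) for z in (-16,0)]),
        np.array([p[0],p[1],0])+R.from_euler("z",p[2]).apply([[a,b,16] for a in(-85,85) for b in(-65,65)])]
        crop(n,*cr,f"fit_{n}.png",6,np.vstack([proj(n,q)+o for q in pts]))
E
python3 drum.py
```

```text
Traceback (most recent call last):
  File "drum.py", line 43, in <module>
    s=least_squares(res,[X[0],X[1],y0,ca,dr,0,0,0,0])
  File "drum.py", line 25, in res
    c,Rd,cap,dr=parts(p,n); d=O[n]
                ~~~~~^^^^^
  File "drum.py", line 19, in parts
    c,Rd=frames(p); c=c+off
         ~~~~~~^^^
  File "drum.py", line 3, in frames
    x,y,yaw,cap,drm=p
    ^^^^^^^^^^^^^^^
ValueError: too many values to unpack (expected 5)
```

```bash
python3 - <<'E'
s=open('drum.py').read()
s=s.replace("x,y,yaw,cap,drm=p\n","x,y,yaw,cap,drm=p[:5]\n")
s=s.replace('''        import cv2
        for e in d["edge"]: r.append(-cv2.pointPolygonTest(E.astype(np.float32)[:,None],tuple(map(float,e)),True))
''','''        T=np.roll(E,-1,0)-np.roll(E,1,0); T/=np.linalg.norm(T,axis=1)[:,None]
        for e in d["edge"]:
            i=np.argmin(((E-e)**2).sum(1)); r.append((e-E[i])@[T[i,1],-T[i,0]])
''').replace("5*(np.cross(u/np.linalg.norm(u),w/np.linalg.norm(w)))","5*((u[0]*w[1]-u[1]*w[0])/np.linalg.norm(u)/np.linalg.norm(w))")
open('drum.py','w').write(s)
E
python3 drum.py
```

```text
3.3902470084332577 [ 6.25346e+02  1.23457e+02  2.96000e-01  1.30500e+00 -4.95000e-01
 -4.31000e-01  1.36000e-01  6.15000e-01  3.12000e-01] deg [ 17.   74.8 -28.4]
[ 0.38 -0.19 -0.57  0.56  0.69  0.55 -0.26  0.7   0.1  -0.64  0.12  0.71
 -0.14 -0.41 -0.   -0.29  0.09 -0.02 -0.26  0.39 -0.12 -0.7   1.1  -0.26
 -0.42 -0.45 -0.05  0.07 -0.44 -0.69 -0.32 -0.08  0.41  0.21]
c [613.9 120.  141. ] axis [-0.404 -0.123  0.906]
cap angle deg 103.15350968521916
```

View pics/fit_scene.png

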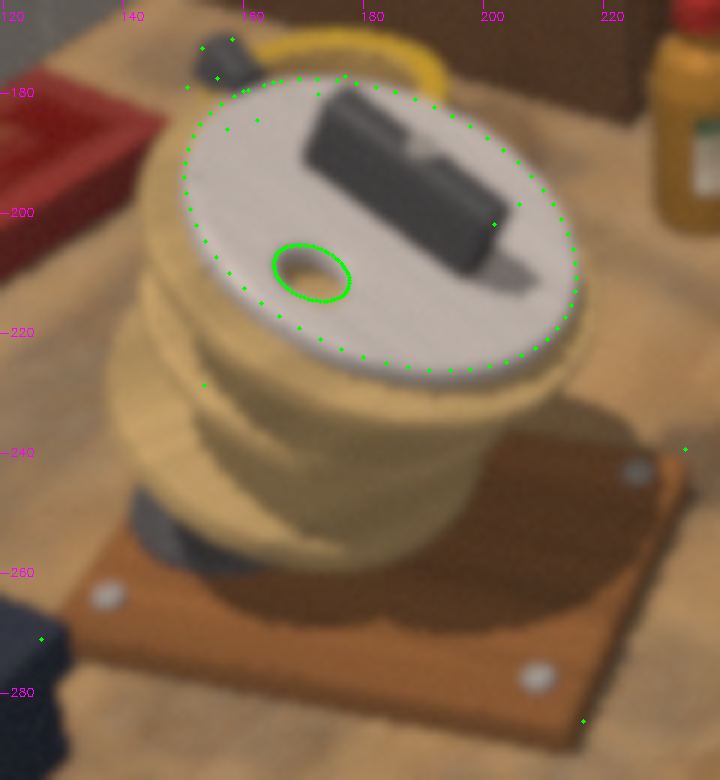

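View pics/fit_top.png

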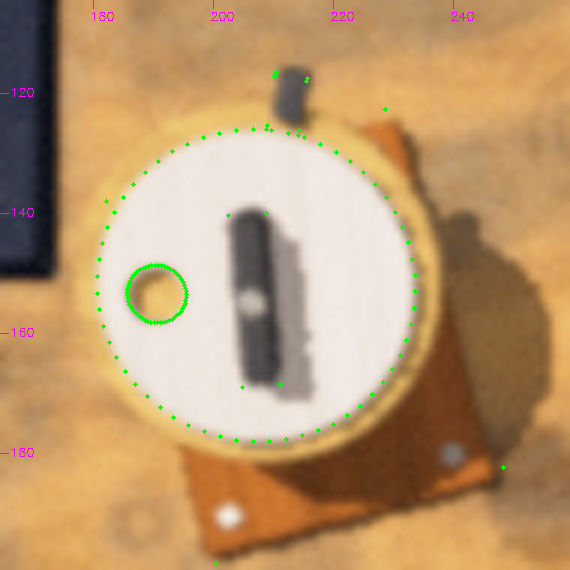

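```bash
cat > tab.py <<'E'
from drum import *
def hullc(q):
    h=cv2.convexHull((q*64).astype(np.float32)); m=cv2.moments(h); return np.array([m["m10"]/m["m00"],m["m01"]/m["m00"]])/64, m["m00"]/4096
def dark(n,cx,cy,w=10,bgc=None):
    g=cv2.cvtColor(snapshot(n)["frame"],cv2.COLOR_RGB2GRAY).astype(float)
    ys,xs=np.mgrid[int(cy)-w:int(cy)+w+1,int(cx)-w:int(cx)+w+1]
    v=g[ys,xs]; return xs,ys,v
for n,c0,w,o in(("top",(213,120),7,p[7:9]),("scene",(157,176),8,p[5:7])):
    xs,ys,v=dark(n,*c0,w); print(n,xs[0,0],ys[0,0]); print(v.astype(int))
E
python3 tab.py
```

```text
top 206 113
[[157 159 162 162 162 160 161 157 158 155 157 156 157 157 153]
 [158 157 163 163 160 158 158 157 153 154 154 154 155 154 155]
 [160 158 159 161 160 158 143 146 145 148 150 159 165 166 162]
 [162 159 164 166 166 138 114 106 104 118 129 157 168 174 174]
 [169 168 168 171 165 130  99  91  90  91 106 150 169 175 177]
 [172 173 174 176 165 128  99  91  88  86 101 150 170 176 180]
 [173 174 176 175 165 125  97  90  85  84 109 159 177 181 181]
 [168 171 171 168 149 113  91  87  86  92 130 169 182 182 182]
 [171 171 173 168 139 110  93  85  81  95 139 173 183 186 187]
 [185 186 186 175 136  97  89  86  80  98 146 174 181 185 184]
 [192 191 190 181 143  99  87  81  80  87 125 145 168 176 182]
 [194 195 193 189 162 122  92  80  79  85 109 138 167 176 177]
 [197 197 193 194 182 162 127  97  88  96 124 161 185 186 183]
 [201 204 204 201 197 191 175 148 133 134 150 182 191 192 189]
 [226 224 225 222 219 216 208 190 187 183 182 191 197 195 195]]
scene 149 168
[[130 129 129 130 129 129 129 126 125 122 121 118 113 108 105  94  88]
 [128 128 129 130 129 128 126 122 120 119 121 123 125 124
[... 379 characters left out ...]
107  93  77  68  70  73  78  79  78  75  78  89 105 114 113]
 [116 114 105  86  73  67  67  68  72  79  79  74  73  73  81  91  97]
 [116 112 106  90  76  68  65  67  68  73  73  69  65  65  72  87 104]
 [115 114 110 100  89  76  70  68  68  67  66  62  65  75  91 113 132]
 [119 121 120 116 109  94  84  82  80  74  73  83 100 115 130 147 159]
 [128 127 131 131 127 120 111 110 107 104 108 122 142 154 160 167 172]
 [134 135 136 139 139 137 136 138 139 142 148 157 165 172 173 174 175]
 [137 139 140 142 145 147 150 156 159 164 167 172 173 174 174 175 177]
 [139 142 144 145 148 151 158 165 168 172 174 174 175 175 176 176 176]
 [138 144 147 149 152 159 167 171 174 174 175 174 176 175 175 176 176]]
```

```bash
cat > tab2.py <<'E'
from tab import *
D={}
for n,c0,w,o,th in(("top",(213,120),7,p[7:9],(150,90)),("scene",(157,176),8,p[5:7],(115,78))):
    xs,ys,v=dark(n,*c0,w); D[n]=(xs,ys,np.clip((th[0]-v)/(th[0]-th[1]),0,1),o)
def ren(n,a,rc,zt,dx,lx):
    xs,ys,W,o=D[n]
    cc,Rd=frames(p); dr=Rd*R.from_euler("z",a)
    b=np.array([[rc+i*lx/2,j*(32-lx)/2,z] for i in(-1,1) for j in(-1,1) for z in(zt,zt-16)])
    q=proj(n,cc+dr.apply(b))+o+dx
    k=16; H=np.zeros((W.shape[0]*k,W.shape[1]*k),np.uint8)
    qq=((q-[xs[0,0],ys[0,0]]+.5)*k)
    cv2.fillConvexPoly(H,cv2.convexHull((qq*16).round().astype(np.int32)),255,shift=4)
    H=cv2.GaussianBlur(H.astype(np.float32)/255,(0,0),.9*k)
    return cv2.resize(H,W.shape[::-1],interpolation=cv2.INTER_AREA)
from scipy.optimize import minimize
for cams in(("top",),("scene",),("top","scene")):
  for lx in (20,12):
    f=lambda q:sum(((ren(n,q[0],q[1],q[2],0,lx)-D[n][2])**2).mean() for n in cams)
    b=min((minimize(f,[p[4]+d,r,z],method="Nelder-Mead",options=dict(initial_simplex=[[p[4]+d,r,z],[p[4]+d+.05,r,z],[p[4]+d,r+3,z],[p[4]+d,r,z-3]])) for d in(-.03,.03) for r in(70,74) for z in (-1,-5)),key=lambda s:s.fun)
    print(cams,lx,b.fun,np.degrees(b.x[0]),b.x[1:])
E
python3 tab2.py | grep "^("
```

```text
('top',) 20 0.011013268345890479 -29.546479810455498 [ 70.22894874 -35.98846657]
('top',) 12 0.0753815352906587 -27.257523712106295 [  52.2456995  -210.93638368]
('scene',) 20 0.06286059660278437 -60.831081920325666 [171.71528236 -83.88190258]
('scene',) 12 0.030699863396685127 -66.26871518923777 [ 230.19905235 -130.41846445]
('top', 'scene') 20 0.11837171668466993 -29.88702634320575 [74.04984018  2.2510661 ]
('top', 'scene') 12 0.19178385186986155 -29.43304639001855 [74.25492138  4.29786737]
```

```bash
cat >> tab2.py <<'E'
for cams in(("top",),("scene",),("top","scene")):
  for zt in (0,-3,-8):
    f=lambda q:sum(((ren(n,q[0],q[1],zt,0,20)-D[n][2])**2).mean() for n in cams)
    b=min((minimize(f,[p[4]+d,r],method="Nelder-Mead",options=dict(initial_simplex=[[p[4]+d,r],[p[4]+d+.05,r],[p[4]+d,r+3]])) for d in(-.03,.03) for r in(70,74)),key=lambda s:s.fun)
    print("(F",cams,zt,b.fun,np.degrees(b.x[0]),b.x[1:])
E
python3 tab2.py | grep "^(F"
```

```text
(F ('top',) 0 0.012001385696290352 -29.96757992683366 [73.5065807]
(F ('top',) -3 0.011796500446075426 -29.93479660130039 [73.17534715]
(F ('top',) -8 0.011551077648304335 -29.876833113579785 [72.76260335]
(F ('scene',) 0 0.10082515526497152 -31.52115202158701 [76.58597541]
(F ('scene',) -3 0.09712537136986658 -33.72825115589235 [79.35327095]
(F ('scene',) -8 0.09175378841194491 -37.171605475700474 [84.37943166]
(F ('top', 'scene') 0 0.12888590699620756 -30.30385954587223 [74.64889942]
(F ('top', 'scene') -3 0.17945689008902427 -30.93760630626144 [75.07260796]
(F ('top', 'scene') -8 0.288733634769839 -31.044771679520228 [74.28269748]
```

```bash
python3 - <<'E'
from h import *
crop("scene",290,132,40,66,"d1.png",9)
crop("top",280,165,65,75,"d2.png",8)
E
```

```text
(no output)
```

View pics/d1.png

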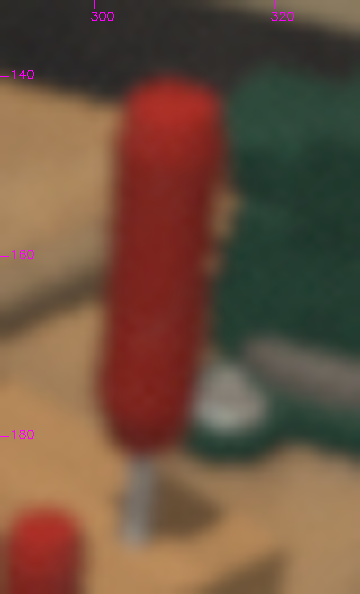

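View pics/d2.png

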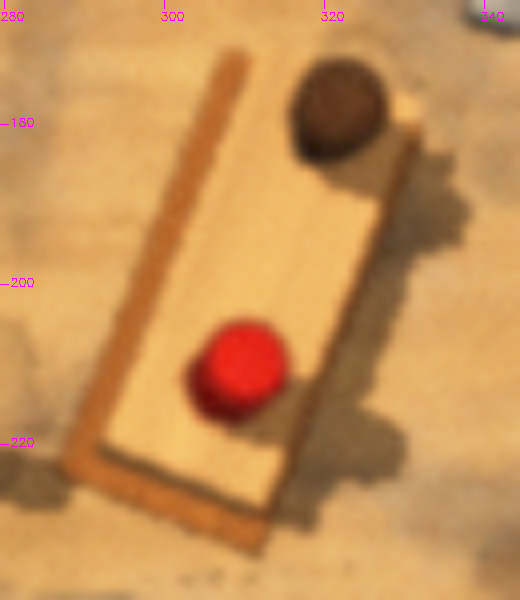

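```bash
cat > drv.py <<'E'
from h import *
S=lambda x,y: np.array([x,y])/9-.5+[290,132]
T=lambda x,y: np.array([x,y])/8-.5+[280,165]
# unknown: top point P(3), dir tilt (2); cam offsets scene(2) top(2)
ax=[(173,125),(166,200),(157,300),(148,400),(142,460),(135,535)]
def geo(q):
    d=np.array([q[3],q[4],-1]); d/=np.linalg.norm(d); return q[:3],d
def res(q):
    P,d=geo(q); r=[]
    L=np.array([P+d*s for s in(0,130)]); 
    s=proj("scene",L)+q[5:7]; u=s[1]-s[0]; u/=np.linalg.norm(u)
    for a in ax: v=S(*a)-s[0]; r.append(u[0]*v[1]-u[1]*v[0])
    e=proj("scene",P+d*88)+q[5:7]
    # handle lower end: silhouette lowest approx y=452 => centre ~ 452-~15
    r.append((e[0][1]-S(0,434)[1])*.7)
    t=proj("scene",P)+q[5:7]; r.append((t[0][1]-S(0,97)[1])*.7)
    r+=list((proj("top",P)+q[7:9]-T(246,362)).ravel())
    r+=list((proj("top",P+d*88)+q[7:9]-T(224,381)).ravel()*.5)
    r+=list(q[5:9]/1.0)
    r+=[q[3]/.03*.3,q[4]/.03*.3]
    return np.array(r)
X=onplane("top",T(246,362),195)
s=least_squares(res,[*X,0,0,0,0,0,0]); P,d=geo(s.x)
if __name__=="__main__":
    print(s.x.round(3),s.fun.round(2)); print("top",P,"d",d,"tip",P+180*d,"hnd",P+44*d)
    for a,n in(((66,462),"foot"),((262,555),"foot"),((420,125),"foot"),((237,50),"foot")): print(n,onplane("top",T(*a),10))
    for a in ((100,440),(285,505)): print("blk",onplane("top",T(*a),80),onplane("top",T(*a),90))
    print("awl top",onplane("top",T(345,105),162))
E
python3 drv.py
```

```text
[ 4.72656e+02 -1.03960e+02  1.93763e+02  1.80000e-02 -2.50000e-02
 -1.92000e-01 -4.70000e-02  5.40000e-02  1.98000e-01] [ 0.15  0.12  0.04 -0.04 -0.02 -0.05  0.21 -0.17 -0.09 -0.25  0.06  0.1
 -0.19 -0.05  0.05  0.2   0.18 -0.25]
top [ 472.65610635 -103.95976875  193.76301946] d [ 0.01757414 -0.02503629 -0.99953206] tip [ 475.81945133 -108.46630038   13.84724911] hnd [ 473.42936846 -105.06136537  149.78360893]
foot [457.64325838 -63.20832139  10.        ]
foot [ 426.91333956 -123.89529344   10.        ]
foot [ 562.96852226 -180.64795747   10.        ]
foot [ 589.36157223 -123.07054241   10.        ]
blk [459.89507909 -71.11882355  80.        ] [459.25861925 -70.67326917  90.        ]
blk [ 439.57129654 -124.46774646   80.        ] [ 439.16573663 -123.41609118   90.        ]
awl top [ 543.61168201 -136.96541043  162.        ]
```

```bash
cat > plan.py <<'E'
from h import *
def cur():
    s=sense(); return np.array(s["tool_pos"]), R.from_euler("xyz",s["tcp_rot"],degrees=True), s
def to(pos=None,rot=None,verb=True):
    """print needed rotation (tool rotvec) then translation (in tool axes after the rotation)"""
    P,Q,s=cur()
    if rot is not None:
        w=(Q.inv()*rot).as_rotvec(); print("rotvec",w.round(4),"deg",np.degrees(np.linalg.norm(w)).round(2),"rows",int(np.ceil(np.linalg.norm(w)/.149)), "per row",(w/np.ceil(np.linalg.norm(w)/.149)).round(4))
    else: rot=Q
    if pos is not None:
        t=rot.inv().apply(np.array(pos)-P); n=max(1,np.ceil(np.abs(np.linalg.norm(t))/48)); print("trans(after rot)",t.round(2),"rows",n,"per row",(t/n).round(2))
    print("t",s["time"],"F",np.round(s["ft_force"],1),"M",np.round(s["wrist_torque"],2),"gap",round(s["finger_gap"],1),"P",P.round(1),"rpy",np.round(s["tcp_rot"],2),"q",np.round(s["joint_pos"],1))
CC=np.array([613.9,120.0,141.0]); RD=R.from_euler("z",17.0,degrees=True)*R.from_euler("y",-25,degrees=True)
CAP0=74.8; DR=-30.0
def capframe(a): return RD*R.from_euler("z",a,degrees=True)
def captool(a):  # tool y=cap x, z=-a, x = y x z
    F=capframe(a).as_matrix(); y=F[:,0]; z=-F[:,2]; return R.from_matrix(np.c_[np.cross(y,z),y,z])
E
python3 - <<'E'
from plan import *
print("shelf corner",tri(dict(top=(309,66),scene=(192,69))))
a=RD.apply([0,0,1])
to(CC+a*110)
to(CC+a*110+[-60,0,0])
print((captool(74.8)).as_euler("xyz",degrees=True))
E
```

```text
shelf corner [ 738.45775683 -103.32690951  295.73805788]
trans(after rot) [ 577.96 -560.57   -9.4 ] rows 17.0 per row [ 34.   -32.97  -0.55]
t 1.0 F [ 0.2 -0.5  0.4] M [ 0.03  0.01 -0.02] gap 85.3 P [ 150.1 -580.9  231.3] rpy [-180.     -0.     14.49] q [-80.4   7.5  85.3  -0.   87.3  -4.9]
trans(after rot) [ 519.86 -575.58   -9.4 ] rows 17.0 per row [ 30.58 -33.86  -0.55]
t 1.0 F [ 0.2 -0.5  0.4] M [ 0.03  0.01 -0.02] gap 85.3 P [ 150.1 -580.9  231.3] rpy [-180.     -0.     14.49] q [-80.4   7.5  85.3  -0.   87.3  -4.9]
[ 173.02956422   24.06881699 -179.68773948]
```

```bash
python3 -m creep '{"translation":[[25,-28,-25],[30,-34,-20],[30,-34,-20],[30,-34,-20],[30,-34,-15],[30,-34,0],[30,-34,0],[30,-34,0],[30,-34,0],[30,-34,0]],"rotation":[[0,0,0],[0,0,0],[0,0,0],[0,0,0],[0,0,0],[0,0,0],[0,0,0],[0,0,0],[0,0,0],[0,0,0]],"claw":[85,85,70,70,60,60,55,55,50,50]}' 30
python3 -m creep '{"translation":[[30,-34,0],[30,-34,0],[30,-34,0],[30,-34,0],[30,-34,0],[30,-34,0],[20,-20,0]],"rotation":[[0,0,-0.14],[0,0,0],[0,0,0],[0,0,0],[0,0,0],[0,0,0],[0,0,0]],"claw":[50,50,50,50,50,50,50]}'
python3 - <<'E'
from plan import *
to(CC+RD.apply([0,0,1])*110, captool(74.8))
E
```

```text
time: 2.0
tool_pos: [352.6, -182.1, 331.6]
tcp_rot: [179.9, -0.0, 14.5]
ft_force: [1.1, -0.8, 1.1]
finger_gap: 50.2
time: 2.7
tool_pos: [457.3, 100.3, 331.4]
tcp_rot: [-180.0, -0.0, 22.6]
ft_force: [-0.2, -1.4, 0.2]
finger_gap: 50.0
rotvec [-0.6098  0.0503 -2.7188] deg 159.67 rows 19 per row [-0.0321  0.0026 -0.1431]
trans(after rot) [-65.46 -10.13 128.29] rows 4.0 per row [-16.36  -2.53  32.07]
t 2.7 F [-0.2 -1.4  0.2] M [-0.06  0.01  0.04] gap 50.0 P [457.3 100.3 331.4] rpy [-1.7997e+02 -4.0000e-02  2.2630e+01] q [  6.1 -14.3  95.9   0.   98.4  73.4]
```

```bash
python3 -m creep '{"translation":[[0,0,0],[0,0,0],[0,0,0],[0,0,0],[0,0,0],[0,0,0],[0,0,0],[0,0,0],[0,0,0],[0,0,0]],"rotation":[[-0.032,0.003,-0.143],[-0.032,0.003,-0.143],[-0.032,0.003,-0.143],[-0.032,0.003,-0.143],[-0.032,0.003,-0.143],[-0.032,0.003,-0.143],[-0.032,0.003,-0.143],[-0.032,0.003,-0.143],[-0.032,0.003,-0.143],[-0.032,0.003,-0.143]],"claw":[50,50,50,50,50,50,50,50,50,50]}'
python3 -m creep '{"translation":[[0,0,0],[0,0,0],[0,0,0],[0,0,0],[0,0,0],[0,0,0],[0,0,0],[0,0,0],[0,0,0],[0,0,0]],"rotation":[[-0.032,0.003,-0.143],[-0.032,0.003,-0.143],[-0.032,0.003,-0.143],[-0.032,0.003,-0.143],[-0.032,0.003,-0.143],[-0.032,0.003,-0.143],[-0.032,0.003,-0.143],[-0.032,0.003,-0.143],[-0.032,0.003,-0.143],[0,0,0]],"claw":[50,50,50,50,50,50,50,50,50,50]}'
python3 - <<'E'
from plan import *
to(CC+RD.apply([0,0,1])*80, captool(74.8))
E
```

```text
time: 3.7
tool_pos: [457.0, 97.4, 331.4]
tcp_rot: [166.2, 9.9, 104.2]
ft_force: [-0.6, -0.6, 0.9]
finger_gap: 50.2
time: 4.7
tool_pos: [457.0, 96.6, 331.4]
tcp_rot: [172.8, 24.0, -179.9]
ft_force: [0.0, 0.0, -0.4]
finger_gap: 50.0
rotvec [ 0.0024 -0.0015 -0.0031] deg 0.24 rows 1 per row [ 0.0024 -0.0015 -0.0031]
trans(after rot) [-65.69  -6.48 158.86] rows 4.0 per row [-16.42  -1.62  39.71]
t 4.7 F [ 0.   0.  -0.4] M [-0.06  0.19 -0.04] gap 50.0 P [457.   96.6 331.4] rpy [ 172.82   23.96 -179.87] q [-1.00e-01 -4.11e+01  1.18e+02  7.40e+00  7.93e+01 -9.16e+01]
```

```bash
python3 -m creep '{"translation":[[-16.5,-1.6,39.7],[-16.5,-1.6,39.7],[-16.5,-1.6,39.7],[-16.2,-1.7,39.7],[0,0,0],[0,0,0]],"rotation":[[0.002,-0.002,-0.003],[0,0,0],[0,0,0],[0,0,0],[0,0,0],[0,0,0]],"claw":[50,50,50,50,50,50]}'
python3 - <<'E'
from plan import *
to(CC+RD.apply([0,0,1])*4, captool(74.8))
for n,c in (("scene",(110,110,130,150)),("top",(160,90,110,110))): crop(n,*c,f"g1{n}.png",5)
E
```

```text
time: 5.3
tool_pos: [580.7, 111.0, 211.3]
tcp_rot: [172.9, 23.8, -180.0]
ft_force: [-0.3, 0.1, 0.4]
finger_gap: 49.8
rotvec [-0.     -0.0044 -0.0055] deg 0.4 rows 1 per row [-0.     -0.0044 -0.0055]
trans(after rot) [-1.74 -0.73 74.23] rows 2.0 per row [-0.87 -0.36 37.11]
t 5.3 F [-0.3  0.1  0.4] M [-0.02  0.15  0.01] gap 49.8 P [580.7 111.  211.3] rpy [ 172.91   23.78 -179.99] q [  1.9 -16.5 113.6   7.4  59.1 -92. ]
```

View pics/g1scene.png

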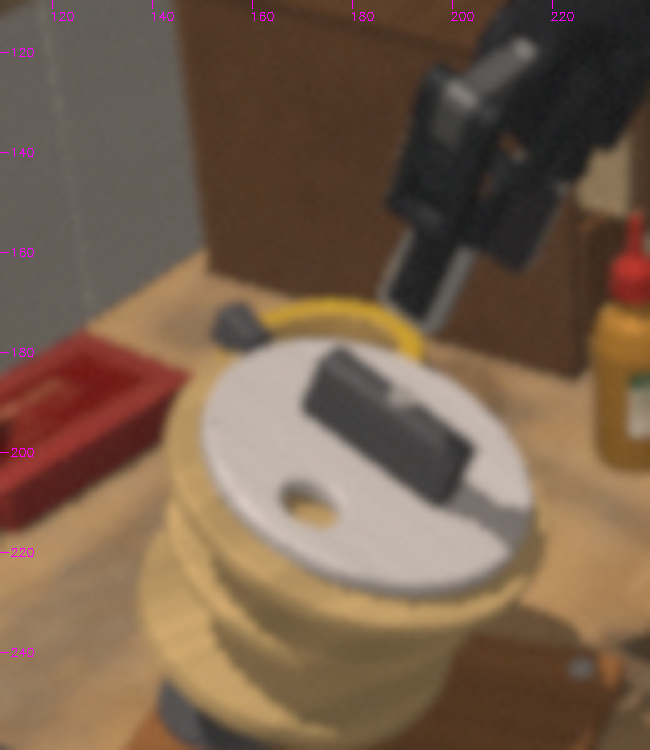

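View pics/g1top.png

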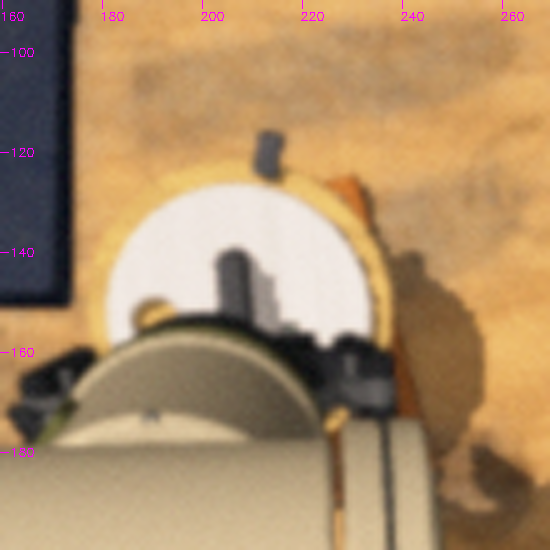

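Above the cap, the jaws straddle the bar (bar centre near (390,400) in the scene crop) and are aligned with it. I'll descend along the axis.

```bash
python3 -m creep '{"translation":[[-0.8,-0.3,30],[-0.8,-0.3,25],[0,0,10],[0,0,5],[0,0,3],[0,0,0]],"rotation":[[0,-0.004,-0.005],[0,0,0],[0,0,0],[0,0,0],[0,0,0],[0,0,0]],"claw":[50,50,50,50,50,50]}'
python3 -m creep '{"translation":[[0,0,0],[0,0,0],[0,0,0],[0,0,0],[0,0,0],[0,0,0]],"rotation":[[0,0,0],[0,0,0],[0,0,0],[0,0,0],[0,0,0],[0,0,0]],"claw":[30,22,18,14,8,8]}' 25
python3 - <<'E'
from plan import *
to(CC+RD.apply([0,0,1])*4, captool(74.8))
E
```

```text
time: 6.0
tool_pos: [613.1, 119.2, 149.4]
tcp_rot: [173.1, 24.4, -179.5]
ft_force: [0.3, -0.7, 0.5]
finger_gap: 50.1
time: 6.6
tool_pos: [612.9, 117.9, 148.4]
tcp_rot: [173.2, 24.3, -179.5]
ft_force: [-3.7, -6.9, 4.6]
finger_gap: 13.8
rotvec [-0.0017  0.0044  0.0037] deg 0.34 rows 1 per row [-0.0017  0.0044  0.0037]
trans(after rot) [2.07 1.25 3.37] rows 1 per row [2.07 1.25 3.37]
t 6.6 F [-3.7 -6.9  4.6] M [-1.39  0.45 -0.37] gap 13.8 P [612.9 117.9 148.4] rpy [ 173.21   24.35 -179.49] q [  2.7  -7.9 113.2   7.6  50.4 -92.8]
```

```bash
python3 -m creep '{"translation":[[0,-1.2,0],[0,0,0],[0,0,0],[0,0,0],[0,0,0],[0,0,0],[0,0,0],[0,0,0],[0,0,0]],"rotation":[[0,0,0],[0,0,0.05],[0,0,0.1],[0,0,0.1],[0,0,0.1],[0,0,0.1],[0,0,0.1],[0,0,0.05],[0,0,0]],"claw":[8,8,8,8,8,8,8,8,8]}'
python3 - <<'E'
from plan import *
to(CC+RD.apply([0,0,1])*4, captool(-30))
for n,c in (("scene",(110,110,130,150)),): crop(n,*c,f"g2{n}.png",5)
E
```

```text
time: 7.5
tool_pos: [612.5, 116.1, 147.9]
tcp_rot: [160.5, 16.2, 144.7]
ft_force: [-8.7, -11.6, 7.8]
finger_gap: 13.5
rotvec [0.0023 0.0037 1.2308] deg 70.52 rows 9 per row [0.0003 0.0004 0.1368]
trans(after rot) [ 2.57 -2.26  3.32] rows 1 per row [ 2.57 -2.26  3.32]
t 7.5 F [ -8.7 -11.6   7.8] M [-1.92  1.04 -0.76] gap 13.5 P [612.5 116.1 147.9] rpy [160.47  16.16 144.68] q [  2.5  -7.9 113.2   7.7  50.5 -58.5]
```

View pics/g2scene.png

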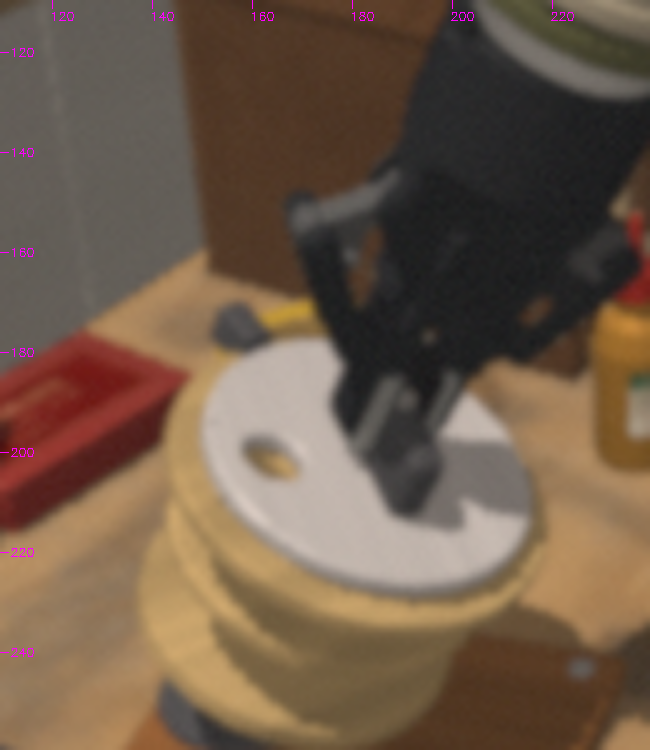

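```bash
python3 - <<'E'
from plan import *
P,Q,s=cur(); print(Q.inv().apply([-1.8,-2,1.7]))
E
```

```text
[-0.17056387 -1.94425119 -2.51411919]
```

```bash
python3 -m creep '{"translation":[[-0.2,-1.9,-2.5],[0,0,0],[0,0,0],[0,0,0],[0,0,0],[0,0,0],[0,0,0],[0,0,0],[0,0,0]],"rotation":[[0,0,0],[0,0,0],[0,0,0.05],[0,0,0.1],[0,0,0.1],[0,0,0.1],[0,0,0.1],[0,0,0.1],[0,0,0.05]],"claw":[8,8,8,8,8,8,8,8,8]}'
python3 -m creep '{"translation":[[0,0,0],[0,0,0]],"rotation":[[0,0,0],[0,0,0]],"claw":[8,8]}'
python3 - <<'E'
from plan import *
to(CC+RD.apply([0,0,1])*4, captool(-30))
P,Q,s=cur(); print("Ftool",Q.inv().apply(s["ft_force"]).round(1))
E
```

```text
time: 8.45
tool_pos: [610.5, 115.1, 148.2]
tcp_rot: [155.0, 2.6, 112.4]
ft_force: [2.1, -4.5, -6.5]
finger_gap: 13.4
time: 8.65
tool_pos: [610.5, 115.1, 148.1]
tcp_rot: [155.0, 2.7, 112.6]
ft_force: [2.6, -3.3, -5.4]
finger_gap: 13.7
rotvec [0.0024 0.0011 0.632 ] deg 36.21 rows 5 per row [0.0005 0.0002 0.1264]
trans(after rot) [ 3.81 -0.76  4.47] rows 1 per row [ 3.81 -0.76  4.47]
t 8.65 F [ 2.6 -3.3 -5.4] M [-0.86 -0.01 -0.57] gap 13.7 P [610.5 115.1 148.1] rpy [155.02   2.71 112.59] q [  2.4  -8.3 113.5   7.9  50.6 -24.5]
Ftool [-3.8 -1.4  5.6]
```

```bash
python3 -m creep '{"translation":[[0,0,0.5],[0,0,0],[0,0,0],[0,0,0],[0,0,0],[0,0,0],[0,0,0],[0,0,0],[0,0,0],[0,0,0]],"rotation":[[0,0,0.05],[0,0,0.1],[0,0,0.1],[0,0,0.1],[0,0,0.1],[0,0,0.1],[0,0,0.06],[0,0,0.022],[0,0,0],[0,0,0]],"claw":[8,8,8,8,8,8,8,8,8,8]}'
python3 - <<'E'
from plan import *
to(CC+RD.apply([0,0,1])*4, captool(-30))
P,Q,s=cur(); print("Ftool",Q.inv().apply(s["ft_force"]).round(1))
for n,c in (("scene",(110,110,130,150)),("top",(160,90,110,110))): crop(n,*c,f"g3{n}.png",5)
E
```

```text
time: 9.65
tool_pos: [609.1, 115.0, 147.3]
tcp_rot: [158.0, -12.1, 79.4]
ft_force: [-15.3, -7.7, 6.2]
finger_gap: 13.3
rotvec [-0.0007  0.0015  0.0006] deg 0.1 rows 1 per row [-0.0007  0.0015  0.0006]
trans(after rot) [4.28 0.74 4.3 ] rows 1 per row [4.28 0.74 4.3 ]
t 9.65 F [-15.3  -7.7   6.2] M [-1.23  1.58 -0.4 ] gap 13.3 P [609.1 115.  147.3] rpy [158.05 -12.11  79.38] q [  2.4  -8.3 113.5   7.8  50.8  11.7]
Ftool [ -8.9  -9.5 -12.7]
```

View pics/g3scene.png

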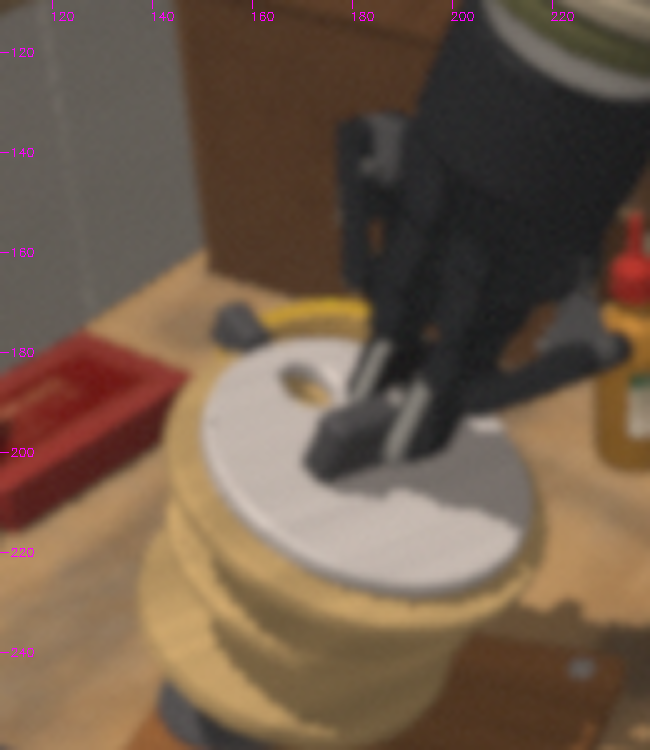

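View pics/g3top.png

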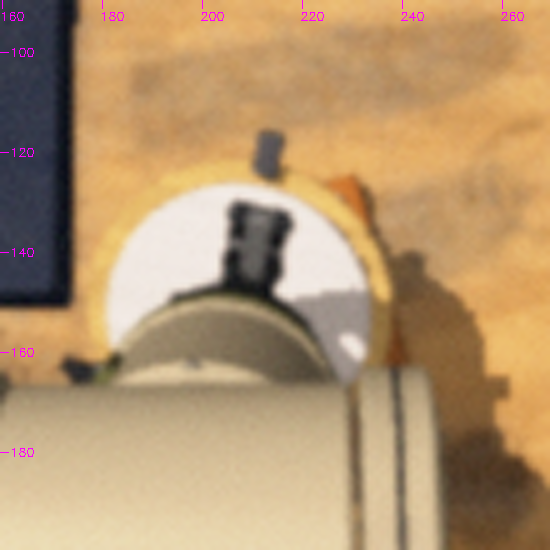

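```bash
python3 -m creep '{"translation":[[-1.5,-1.7,-2],[0,0,0],[0,0,0],[0,0,0]],"rotation":[[0,0,0],[0,0,0],[0,0,0],[0,0,0]],"claw":[8,8,8,8]}'
python3 - <<'E'
from plan import *
to(CC+RD.apply([0,0,1])*4, captool(-30))
P,Q,s=cur(); print("Ftool",Q.inv().apply(s["ft_force"]).round(1))
E
```

```text
time: 10.15
tool_pos: [608.4, 114.7, 148.2]
tcp_rot: [157.8, -12.3, 79.4]
ft_force: [12.9, 0.5, -13.8]
finger_gap: 13.4
rotvec [ 0.0031 -0.001   0.    ] deg 0.19 rows 1 per row [ 0.0031 -0.001   0.    ]
trans(after rot) [4.61 0.98 5.41] rows 1 per row [4.61 0.98 5.41]
t 10.15 F [ 12.9   0.5 -13.8] M [-0.28 -0.87 -0.17] gap 13.4 P [608.4 114.7 148.2] rpy [157.83 -12.25  79.4 ] q [  2.3  -8.7 113.9   8.   50.6  11.5]
Ftool [-0.2  6.3 17.8]
```

```bash
python3 -m creep '{"translation":[[0,0.7,1.3],[0,0,0],[0,0,0],[0,0,0],[0,0,0],[0,0,0]],"rotation":[[0,0,0],[0,0,0],[0,0,0],[0,0,0],[0,0,0],[0,0,0]],"claw":[8,8,20,30,45,50]}'
python3 -m creep '{"translation":[[0,0,-15],[0,0,-30],[0,0,-40],[0,0,-40],[0,0,-40],[0,0,-40],[0,0,-40]],"rotation":[[0,0,0],[0,0,0],[0,0,0],[0,0,0],[0,0,0],[0,0,0],[0,0,0]],"claw":[50,50,50,50,50,50,50]}'
python3 - <<'E'
from plan import *
for n,c in (("scene",(130,160,110,120)),("top",(165,95,95,95))): crop(n,*c,f"g4{n}.png",6)
to()
E
```

```text
time: 10.75
tool_pos: [609.9, 114.9, 149.2]
tcp_rot: [157.8, -12.3, 79.4]
ft_force: [-0.4, -0.5, -0.1]
finger_gap: 49.9
time: 11.45
tool_pos: [508.9, 84.4, 372.3]
tcp_rot: [157.7, -12.3, 79.5]
ft_force: [0.2, 1.2, 0.2]
finger_gap: 50.0
t 11.55 F [-0.4 -0.5  0.7] M [-0.04  0.18  0.01] gap 50.0 P [510.7  84.2 378.9] rpy [157.11 -12.38  79.56] q [ -2.  -31.9 107.7   8.1  79.6  11.3]
```

View pics/g4scene.png

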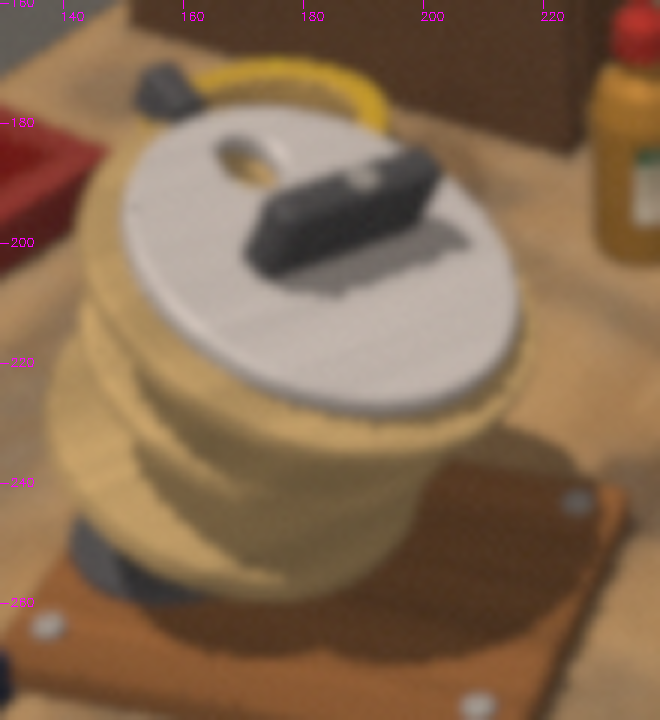

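View pics/g4top.png

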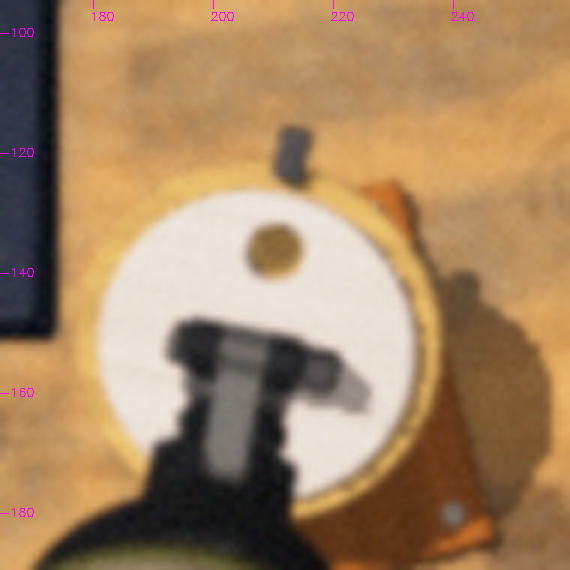

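```bash
cat > chk.py <<'E'
from drum import *
import sys
o={"scene":p[5:7],"top":p[7:9]}
for n,box,th in (("top",(203,129,218,144),None),("scene",(160,178,182,194),None)):
    f=snapshot(n)["frame"].astype(float); x0,y0,x1,y1=box
    b=f[y0:y1,x0:x1,2]; hi=np.percentile(b,85); lo=np.percentile(b,5)
    w=np.clip((hi-b)/(hi-lo),0,1); w[w<.3]=0
    ys,xs=np.mgrid[y0:y1,x0:x1]; m=np.array([(xs*w).sum(),(ys*w).sum()])/w.sum()
    print(n,"open centroid",m.round(2),"area",w.sum().round(1))
    for a in(-34,-32,-30,-28,-26):
        q=p.copy(); q[3]=np.radians(a); c,Rd,cap,dr=parts(q,n); print(a,(proj(n,c+cap.apply([38,0,0]))+o[n]).round(2))
E
python3 chk.py
```

```text
top open centroid [210.33 136.38] area 61.7
-34 [[211.65 136.56]]
-32 [[211.08 136.41]]
-30 [[210.5  136.28]]
-28 [[209.92 136.17]]
-26 [[209.33 136.08]]
scene open centroid [171.41 186.81] area 81.6
-34 [[171.9  186.46]]
-32 [[171.32 186.59]]
-30 [[170.75 186.74]]
-28 [[170.2  186.91]]
-26 [[169.67 187.1 ]]
```

```bash
python3 - <<'E'
from plan import *
print("small",tri(dict(top=(269.2,218.5),scene=(294.2,190.5))))
print("P3 in RD",RD.inv().apply(np.array([610.5,115.1,148.1])-CC))
print("Pf in RD",RD.inv().apply(np.array([609.9,114.9,149.2])-CC))
d=np.array([.0176,-.025,-.9995]); d/=np.linalg.norm(d)
h=np.radians(-24); y=np.array([np.cos(h),np.sin(h),0]); y-=d*(y@d); y/=np.linalg.norm(y)
G=R.from_matrix(np.c_[np.cross(y,d),y,d]); np.save("G.npy",G.as_matrix())
top=np.array([472.6,-104.0,192.5])
to(top-d*60,G); to(top+d*49,G)
E
```

```text
small [461.46181252 -17.80275687 132.87227716]
P3 in RD [-1.24460815 -3.69182951  8.41435354]
Pf in RD [-1.35274768 -3.70766744  9.67849554]
rotvec [ 0.3383 -0.2742  0.1825] deg 27.05 rows 4 per row [ 0.0846 -0.0685  0.0456]
trans(after rot) [-184.48   37.43  123.91] rows 5.0 per row [-36.9    7.49  24.78]
t 11.65 F [ 0.8 -0.3 -1.3] M [-0.02  0.17  0.02] gap 49.9 P [510.2  84.3 372.5] rpy [157.58 -12.3   79.46] q [ -1.9 -31.6 108.1   8.   79.4  11.3]
rotvec [ 0.3383 -0.2742  0.1825] deg 27.05 rows 4 per row [ 0.0846 -0.0685  0.0456]
trans(after rot) [-184.48   37.43  232.91] rows 7.0 per row [-26.35   5.35  33.27]
t 11.65 F [ 0.8 -0.3 -1.3] M [-0.02  0.17  0.02] gap 49.9 P [510.2  84.3 372.5] rpy [157.58 -12.3   79.46] q [ -1.9 -31.6 108.1   8.   79.4  11.3]
```

```bash
python3 -m creep '{"translation":[[0,0,0],[0,0,0],[0,0,0],[0,0,0],[-37,7.5,24],[-37,7.5,25],[-37,7.5,25],[-37,7.5,25],[-36.5,7.5,25],[0,0,0]],"rotation":[[0.085,-0.069,0.046],[0.085,-0.069,0.046],[0.085,-0.069,0.046],[0.084,-0.068,0.045],[0,0,0],[0,0,0],[0,0,0],[0,0,0],[0,0,0],[0,0,0]],"claw":[50,50,50,50,50,50,50,50,50,50]}'
python3 -m creep '{"translation":[[0,0,0],[0,0,0]],"rotation":[[0,0,0],[0,0,0]],"claw":[50,50]}'
python3 - <<'E'
from plan import *
G=R.from_matrix(np.load("G.npy")); d=G.as_matrix()[:,2]; top=np.array([472.6,-104.0,192.5])
to(top+d*49,G)
crop("scene",250,90,110,130,"h1.png",5); crop("top",255,140,90,100,"h1t.png",5)
E
```

```text
time: 12.65
tool_pos: [467.0, -105.1, 244.4]
tcp_rot: [179.3, 1.2, 65.8]
ft_force: [-0.5, 0.6, -0.8]
finger_gap: 49.7
time: 12.85
tool_pos: [471.0, -101.6, 250.7]
tcp_rot: [178.7, 1.0, 66.0]
ft_force: [0.6, 0.7, -0.1]
finger_gap: 49.7
rotvec [-0.0042  0.0016  0.0003] deg 0.26 rows 1 per row [-0.0042  0.0016  0.0003]
trans(after rot) [ -0.58   0.91 107.31] rows 3.0 per row [-0.19  0.3  35.77]
t 12.85 F [ 0.6  0.7 -0.1] M [-0.05 -0.01  0.04] gap 49.7 P [ 471.  -101.6  250.7] rpy [178.74   0.99  66.02] q [-17.4 -12.6 102.8  -1.1  88.7   6.6]
```

View pics/h1.png

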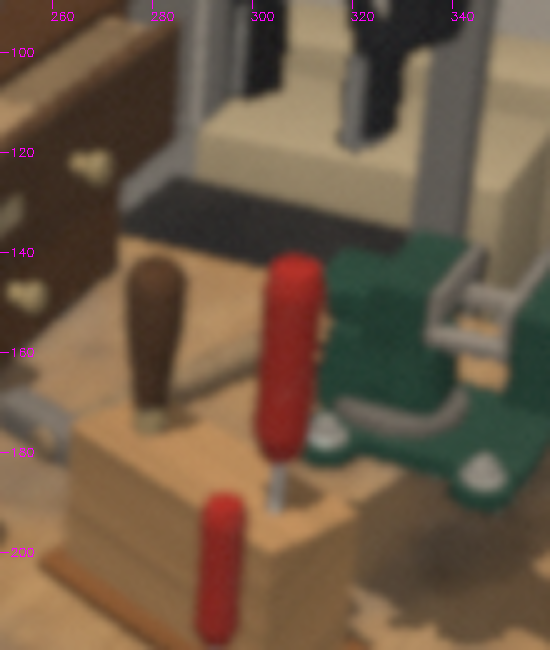

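The jaws (tips near (265,97) and (375,145) in the crop) straddle the large driver's handle. I'll descend and grip.

```bash
python3 -m creep '{"translation":[[-0.5,0.9,35],[0,0,35],[0,0,22],[0,0,10],[0,0,5],[0,0,0],[0,0,0]],"rotation":[[-0.004,0.002,0],[0,0,0],[0,0,0],[0,0,0],[0,0,0],[0,0,0],[0,0,0]],"claw":[50,50,50,50,50,50,50]}'
python3 -m creep '{"translation":[[0,0,0],[0,0,0],[0,0,0],[0,0,0],[0,0,0],[0,0,0]],"rotation":[[0,0,0],[0,0,0],[0,0,0],[0,0,0],[0,0,0],[0,0,0]],"claw":[35,28,22,15,15,15]}' 40
python3 - <<'E'
from plan import *
G=R.from_matrix(np.load("G.npy")); to([0,0,0],G)
P,Q,s=cur(); print("Ftool",Q.inv().apply(s["ft_force"]).round(1))
E
```

```text
time: 13.65
tool_pos: [474.0, -106.1, 145.4]
tcp_rot: [178.4, 0.9, 66.0]
ft_force: [-0.9, 0.2, -0.6]
finger_gap: 50.2
time: 14.25
tool_pos: [473.4, -106.1, 144.7]
tcp_rot: [178.4, 0.9, 66.0]
ft_force: [-0.7, 0.1, 6.4]
finger_gap: 23.4
rotvec [ 0.0011 -0.0001 -0.0003] deg 0.07 rows 1 per row [ 0.0011 -0.0001 -0.0003]
trans(after rot) [ -93.34 -479.25  133.66] rows 11.0 per row [ -8.49 -43.57  12.15]
t 14.25 F [-0.7  0.1  6.4] M [ 0.23  0.51 -0.07] gap 23.4 P [ 473.4 -106.1  144.7] rpy [178.43   0.89  65.98] q [-17.9  -8.6 110.4  -1.1  76.7   6.3]
Ftool [-0.3 -0.5 -6.4]
```

```bash
python3 -m creep '{"translation":[[0,0,-8],[0,0,-20],[0,0,-30],[0,0,-35],[0,0,-40],[0,0,-40],[0,0,-40],[0,0,-12],[0,0,0],[0,0,0]],"rotation":[[0,0,0],[0,0,0],[0,0,0],[0,0,0],[0,0,0],[0,0,0],[0,0,0],[0,0,0],[0,0,0],[0,0,0]],"claw":[15,15,15,15,15,15,15,15,15,15]}' 50
python3 - <<'E'
from plan import *
to()
crop("scene",250,30,110,130,"k1.png",5); crop("top",255,120,110,110,"k1t.png",5)
E
```

```text
time: 15.25
tool_pos: [468.8, -100.3, 367.4]
tcp_rot: [178.6, 0.9, 66.0]
ft_force: [0.5, 0.5, -1.0]
finger_gap: 23.3
t 15.25 F [ 0.5  0.5 -1. ] M [0.05 0.01 0.  ] gap 23.3 P [ 468.8 -100.3  367.4] rpy [178.58   0.91  65.99] q [-17.4 -13.3  91.3  -1.1 100.7   6.4]
```

View pics/k1.png

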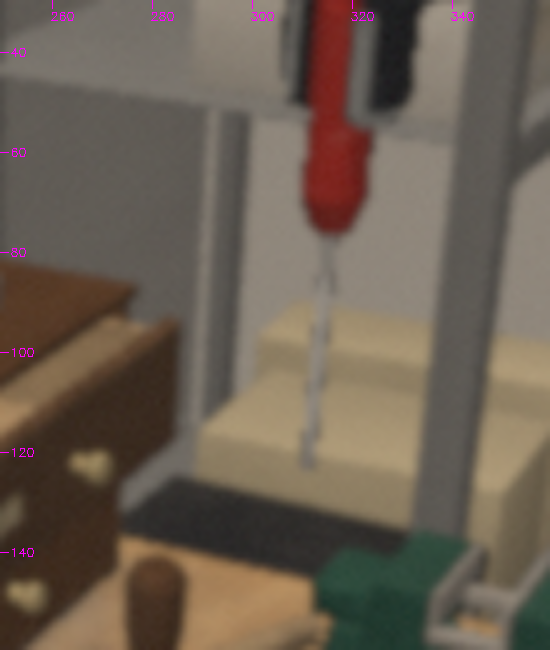

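```bash
python3 - <<'E'
from plan import *
P,Q,s=cur(); z=Q.as_matrix()[:,2]
for L in(125,128,131,134): print(L,proj("scene",P+z*L), proj("top",P+z*L))
print("axis pts",[proj("scene",P+z*L).round(1) for L in(0,39,60,100)])
print("tool x,y px/mm",proj("scene",P+z*130+Q.apply([5,0,0]))-proj("scene",P+z*130),proj("scene",P+z*130+Q.apply([0,5,0]))-proj("scene",P+z*130))
E
```

```text
125 [[312.50051159 119.74909774]] [[311.96729194 208.38083544]]
128 [[312.36161176 121.20913404]] [[311.85599889 208.50419881]]
131 [[312.2232753  122.66324864]] [[311.74561788 208.62655121]]
134 [[312.08549877 124.11147749]] [[311.63613775 208.74790503]]
axis pts [array([[318.8,  53.1]]), array([[316.7,  75.2]]), array([[315.7,  86.6]]), array([[313.7, 107.3]])]
tool x,y px/mm [[-1.90863396  0.67386617]] [[-1.84184047 -0.9100571 ]]
```

View pics/k1t.png

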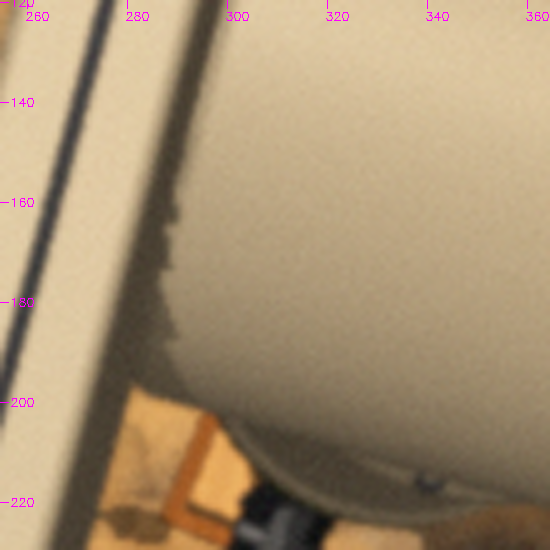

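```bash
cat > ins.py <<'E'
from plan import *
CT=CC+RD.apply([-1.6,-1.3,0]); a=RD.apply([0,0,1]); T=captool(-30)
PK=CT+capframe(-30).apply([38,0,0])
def tgt(h,ox=1.5): return PK+a*h-T.apply([ox,0,0])
E
python3 - <<'E'
from ins import *
print(PK); to(tgt(171),T)
print(tgt(171)+ -a*131)
E
```

```text
[646.97082772 108.88322404 154.23174051]
rotvec [-0.335   0.2717 -0.1832] deg 26.85 rows 4 per row [-0.0837  0.0679 -0.0458]
trans(after rot) [186.68  30.63 119.21] rows 5.0 per row [37.34  6.13 23.84]
t 15.35 F [-0.1  1.1 -1. ] M [ 0.05 -0.02 -0.04] gap 23.4 P [ 468.3 -100.1  366.3] rpy [178.7    0.93  65.99] q [-17.4 -13.3  91.4  -1.1 100.7   6.4]
[630.53452573 102.49974879 190.1670883 ]
```

```bash
python3 -m creep '{"translation":[[0,0,0],[0,0,0],[0,0,0],[0,0,0],[37.3,6.1,23.8],[37.3,6.1,23.8],[37.3,6.1,23.8],[37.3,6.1,23.8],[37.3,6.1,23.8],[0,0,0]],"rotation":[[-0.084,0.068,-0.046],[-0.084,0.068,-0.046],[-0.084,0.068,-0.046],[-0.083,0.068,-0.045],[0,0,0],[0,0,0],[0,0,0],[0,0,0],[0,0,0],[0,0,0]],"claw":[15,15,15,15,15,15,15,15,15,15]}'
python3 -m creep '{"translation":[[0,0,0],[0,0,0]],"rotation":[[0,0,0],[0,0,0]],"claw":[15,15]}'
python3 - <<'E'
from ins import *
to(tgt(141),T)
crop("scene",120,90,130,140,"m1.png",5); crop("top",150,80,120,110,"m1t.png",5)
P,Q,s=cur(); z=Q.as_matrix()[:,2]
for L in(125,131): print(L,proj("scene",P+z*L), proj("top",P+z*L))
E
```

```text
time: 16.35
tool_pos: [577.2, 90.5, 306.0]
tcp_rot: [158.3, -12.2, 79.6]
ft_force: [-0.8, 0.1, -0.9]
finger_gap: 23.4
time: 16.55
tool_pos: [577.7, 85.3, 310.8]
tcp_rot: [157.9, -12.2, 79.4]
ft_force: [0.1, -0.3, -0.8]
finger_gap: 23.2
rotvec [0.0023 0.0005 0.0004] deg 0.14 rows 1 per row [0.0023 0.0005 0.0004]
trans(after rot) [ 0.55 -1.04 31.76] rows 1 per row [ 0.55 -1.04 31.76]
t 16.55 F [ 0.1 -0.3 -0.8] M [-0.03  0.25  0.02] gap 23.2 P [577.7  85.3 310.8] rpy [157.87 -12.16  79.39] q [ -1.4 -20.3 106.3   8.1  70.2  10.4]
125 [[181.40220439 165.11167942]] [[211.17782415 138.4342042 ]]
131 [[180.24582153 167.68534152]] [[211.27357323 138.05231848]]
```

View pics/m1.png

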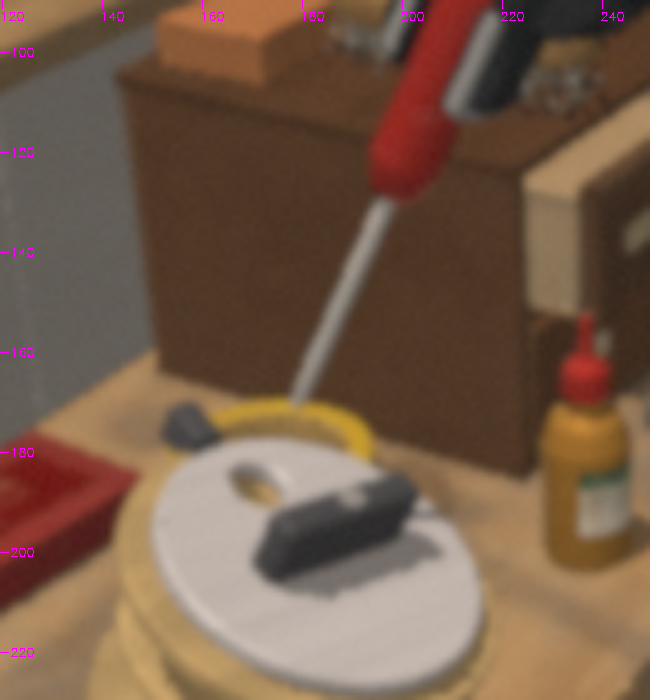

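View pics/m1t.png

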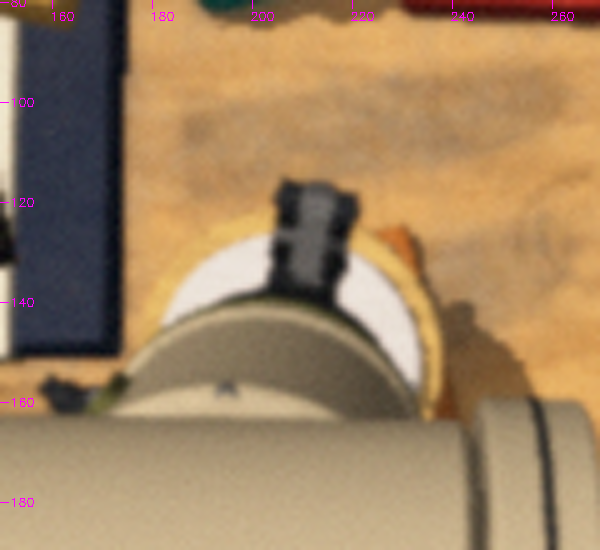

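```bash
python3 -m creep '{"translation":[[0.5,-1,12],[0,0,12],[0,0,4],[0,0,0],[0,0,0]],"rotation":[[0.002,0,0],[0,0,0],[0,0,0],[0,0,0],[0,0,0]],"claw":[15,15,15,15,15]}'
python3 - <<'E'
from ins import *
to(tgt(120),T)
crop("scene",140,120,80,85,"m2.png",7)
E
```

```text
time: 17.15
tool_pos: [588.8, 90.1, 285.8]
tcp_rot: [157.9, -12.2, 79.4]
ft_force: [-0.7, 0.8, -0.1]
finger_gap: 23.5
rotvec [ 0.0011 -0.0002  0.0007] deg 0.07 rows 1 per row [ 0.0011 -0.0002  0.0007]
trans(after rot) [-0.76 -0.61 25.08] rows 1 per row [-0.76 -0.61 25.08]
t 17.15 F [-0.7  0.8 -0.1] M [-0.09  0.23 -0.03] gap 23.5 P [588.8  90.1 285.8] rpy [157.94 -12.19  79.42] q [ -0.8 -18.  107.1   8.1  67.1  10.6]
```

View pics/m2.png

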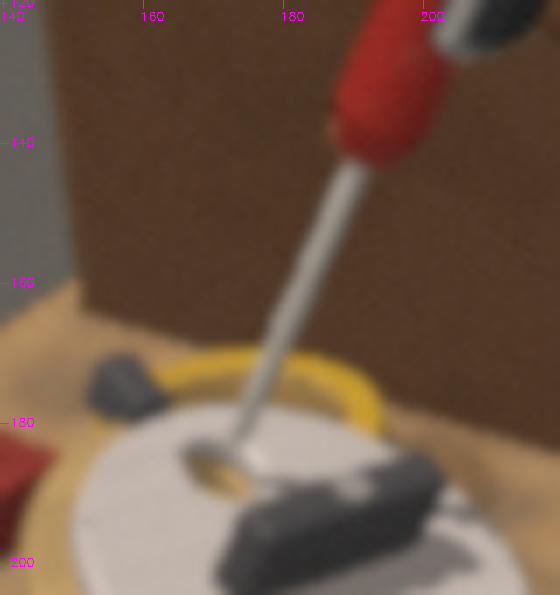

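```bash
python3 -m creep '{"translation":[[-0.7,-0.6,10],[0,0,10],[0,0,10],[0,0,10],[0,0,5],[0,0,0],[0,0,0]],"rotation":[[0,0,0],[0,0,0],[0,0,0],[0,0,0],[0,0,0],[0,0,0],[0,0,0]],"claw":[15,15,15,15,15,15,15]}'
python3 - <<'E'
from ins import *
to(tgt(49),T)
crop("scene",140,120,80,85,"m3.png",7)
E
```

```text
time: 17.9
tool_pos: [606.4, 95.2, 244.9]
tcp_rot: [157.9, -12.2, 79.4]
ft_force: [0.2, 0.9, -0.6]
finger_gap: 23.5
rotvec [ 0.0014 -0.0002  0.0009] deg 0.09 rows 1 per row [ 0.0014 -0.0002  0.0009]
trans(after rot) [-0.2  -0.23 51.25] rows 2.0 per row [-0.1  -0.12 25.62]
t 17.9 F [ 0.2  0.9 -0.6] M [-0.06  0.27  0.01] gap 23.5 P [606.4  95.2 244.9] rpy [157.92 -12.19  79.43] q [-1.000e-01 -1.400e+01  1.081e+02  8.100e+00  6.200e+01  1.050e+01]
```

View pics/m3.png

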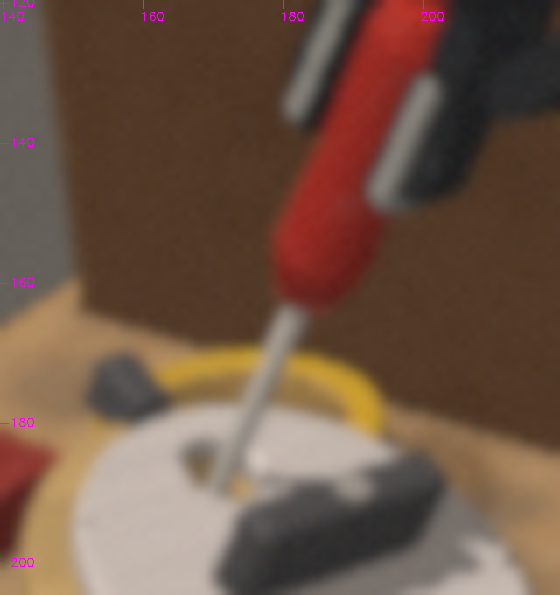

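The shaft is in the opening at (225,470), close to centred, with no force. I'll go deeper.

```bash
python3 -m creep '{"translation":[[0,0,8],[0,0,8],[0,0,8],[0,0,6],[0,0,5],[0,0,0],[0,0,0]],"rotation":[[0,0,0],[0,0,0],[0,0,0],[0,0,0],[0,0,0],[0,0,0],[0,0,0]],"claw":[15,15,15,15,15,15,15]}'
python3 - <<'E'
from ins import *
to(tgt(49),T); P,Q,s=cur(); print("Ftool",Q.inv().apply(s["ft_force"]).round(1))
crop("scene",140,120,80,85,"m4.png",7)
E
```

```text
time: 18.65
tool_pos: [620.6, 99.5, 213.1]
tcp_rot: [157.9, -12.2, 79.4]
ft_force: [-0.6, -0.9, -0.0]
finger_gap: 23.6
rotvec [ 0.0013 -0.0002  0.0008] deg 0.09 rows 1 per row [ 0.0013 -0.0002  0.0008]
trans(after rot) [-0.14 -0.23 16.18] rows 1 per row [-0.14 -0.23 16.18]
t 18.65 F [-0.6 -0.9 -0. ] M [-0.08  0.23  0.01] gap 23.6 P [620.6  99.5 213.1] rpy [157.92 -12.19  79.43] q [  0.4 -10.4 108.3   8.2  58.2  10.5]
Ftool [-0.9 -0.3 -0.3]
```

View pics/m4.png

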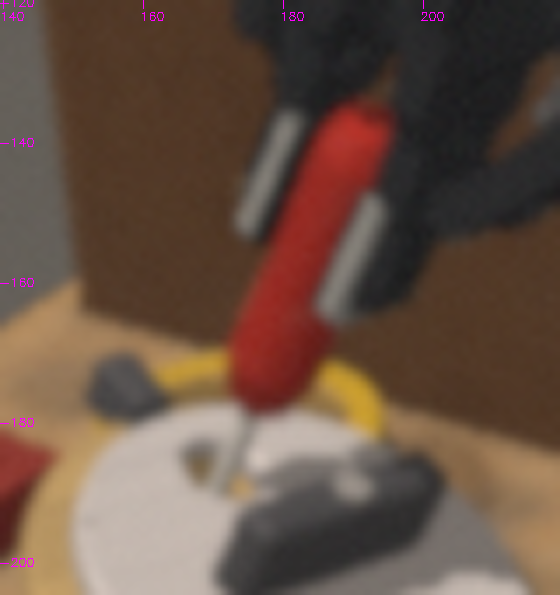

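```bash
python3 -m creep '{"translation":[[0,0,4],[0,0,3],[0,0,2],[0,0,0],[0,0,0]],"rotation":[[0,0,0],[0,0,0],[0,0,0],[0,0,0],[0,0,0]],"claw":[15,15,15,15,15]}'
python3 -m creep '{"translation":[[0,0,1],[0,0,1],[0,0,1],[0,0,0],[0,0,0]],"rotation":[[0,0,0],[0,0,0],[0,0,0],[0,0,0],[0,0,0]],"claw":[15,15,15,15,15]}'
python3 - <<'E'
from ins import *
to(tgt(49),T); P,Q,s=cur(); print("Ftool",Q.inv().apply(s["ft_force"]).round(1))
E
```

```text
time: 19.2
tool_pos: [624.2, 100.6, 205.0]
tcp_rot: [157.9, -12.2, 79.4]
ft_force: [-0.0, 0.4, -0.3]
finger_gap: 23.2
time: 19.7
tool_pos: [625.4, 101.0, 202.3]
tcp_rot: [157.9, -12.2, 79.4]
ft_force: [0.3, 1.2, -1.0]
finger_gap: 23.3
rotvec [ 0.0015 -0.0002  0.0009] deg 0.1 rows 1 per row [ 0.0015 -0.0002  0.0009]
trans(after rot) [-0.17 -0.26  4.26] rows 1 per row [-0.17 -0.26  4.26]
t 19.7 F [ 0.3  1.2 -1. ] M [-0.12  0.23 -0.01] gap 23.3 P [625.4 101.  202.3] rpy [157.91 -12.19  79.43] q [  0.6  -9.1 108.3   8.2  56.8  10.5]
Ftool [ 1.  -0.4  1.2]
```

```bash
python3 -m creep '{"translation":[[0,0,1],[0,0,1],[0,0,1],[0,0,0],[0,0,0]],"rotation":[[0,0,0],[0,0,0],[0,0,0],[0,0,0],[0,0,0]],"claw":[15,15,15,15,15]}'
python3 -m creep '{"translation":[[0,0,1],[0,0,1],[0,0,0],[0,0,0]],"rotation":[[0,0,0],[0,0,0],[0,0,0],[0,0,0]],"claw":[15,15,15,15]}'
python3 - <<'E'
from ins import *
to(tgt(49),T); P,Q,s=cur(); print("Ftool",Q.inv().apply(s["ft_force"]).round(1))
E
```

```text
time: 20.2
tool_pos: [626.9, 101.3, 200.9]
tcp_rot: [157.8, -12.2, 79.5]
ft_force: [-6.5, -0.6, 8.0]
finger_gap: 23.3
time: 20.6
tool_pos: [628.0, 101.7, 201.0]
tcp_rot: [157.8, -12.2, 79.5]
ft_force: [-16.9, -3.0, 19.4]
finger_gap: 23.3
rotvec [ 0.0037 -0.0011  0.0016] deg 0.24 rows 1 per row [ 0.0037 -0.0011  0.0016]
trans(after rot) [-1.05 -1.91  1.94] rows 1 per row [-1.05 -1.91  1.94]
t 20.6 F [-16.9  -3.   19.4] M [-0.03  2.3   0.34] gap 23.3 P [628.  101.7 201. ] rpy [157.77 -12.22  79.49] q [  0.6  -8.7 108.2   8.2  56.5  10.5]
Ftool [ -1.7  -7.2 -24.8]
```

```bash
python3 -m creep '{"translation":[[0,0,-1.5],[0,0,0],[0,0,0]],"rotation":[[0,0,0],[0,0,0],[0,0,0]],"claw":[15,15,15]}'
python3 - <<'E'
from ins import *
to(); P,Q,s=cur(); print("Ftool",Q.inv().apply(s["ft_force"]).round(1))
crop("scene",140,120,80,85,"m5.png",7)
E
```

```text
time: 20.9
tool_pos: [627.2, 101.4, 200.9]
tcp_rot: [157.8, -12.2, 79.5]
ft_force: [-8.6, -1.3, 10.3]
finger_gap: 23.5
t 20.9 F [-8.6 -1.3 10.3] M [-0.07  1.36  0.16] gap 23.5 P [627.2 101.4 200.9] rpy [157.83 -12.21  79.46] q [  0.6  -8.8 108.3   8.2  56.5  10.5]
Ftool [ -0.6  -3.6 -12.9]
```

View pics/m5.png

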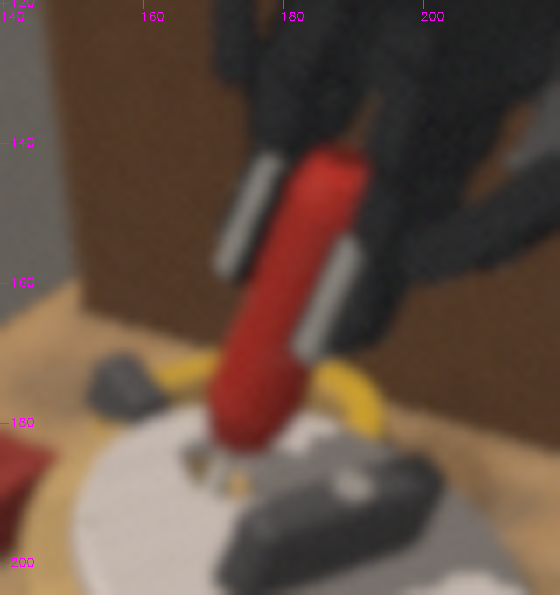

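Handle end stands about 10 mm above the cap, with light contact at the tip. I'll ease the contact and release.

```bash
python3 -m creep '{"translation":[[0,0,-1],[0,0,0],[0,0,0],[0,0,0],[0,0,0],[0,0,0],[0,0,0]],"rotation":[[0,0,0],[0,0,0],[0,0,0],[0,0,0],[0,0,0],[0,0,0],[0,0,0]],"claw":[15,15,26,32,40,48,52]}'
python3 - <<'E'
from ins import *
to()
crop("scene",140,120,80,85,"m6.png",7)
E
```

```text
time: 21.65
tool_pos: [626.5, 101.3, 200.0]
tcp_rot: [157.9, -12.2, 79.4]
ft_force: [1.0, 0.1, -0.5]
finger_gap: 52.1
t 21.65 F [ 1.   0.1 -0.5] M [-0.04  0.17  0.05] gap 52.1 P [626.5 101.3 200. ] rpy [157.92 -12.19  79.43] q [  0.6  -8.8 108.3   8.2  56.5  10.5]
```

View pics/m6.png

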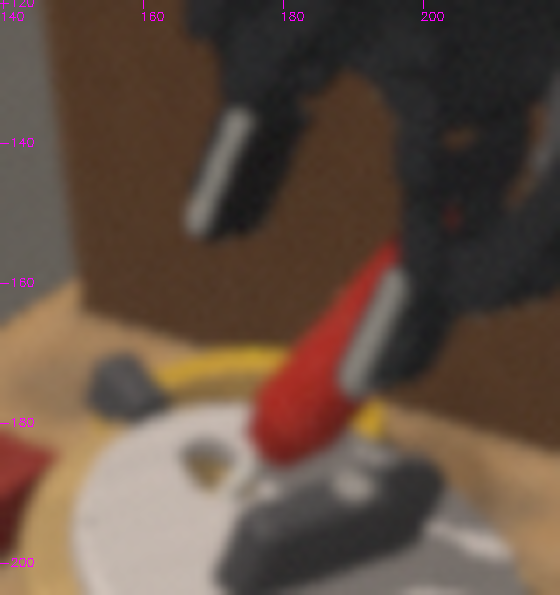

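```bash
python3 -m creep '{"translation":[[0,0,0],[0,0,-5],[0,0,-10],[0,0,-15],[0,0,-15],[0,0,-15],[0,0,-15],[0,0,-15]],"rotation":[[0,0,0],[0,0,0],[0,0,0],[0,0,0],[0,0,0],[0,0,0],[0,0,0],[0,0,0]],"claw":[75,75,75,75,75,75,75,75]}'
python3 -m creep '{"translation":[[0,0,-30],[0,0,-40],[0,0,-30],[0,0,0],[0,0,0],[0,0,0],[0,0,0],[0,0,0]],"rotation":[[0,0,0],[0,0,0],[0,0,0],[0,0,0],[0,0,0],[0,0,0],[0,0,0],[0,0,0]],"claw":[75,75,75,75,75,75,75,75]}'
python3 - <<'E'
from ins import *
to()
crop("scene",130,120,100,110,"m7.png",7);crop("top",165,95,95,95,"m7t.png",7)
cv2.imwrite("pics/full.png",cv2.resize(snapshot("scene")["frame"][:,:,::-1],(800,600)))
E
```

```text
time: 22.5
tool_pos: [589.6, 90.0, 283.5]
tcp_rot: [157.8, -12.2, 79.4]
ft_force: [-0.3, 0.9, -0.6]
finger_gap: 74.6
time: 23.3
tool_pos: [549.1, 77.9, 370.6]
tcp_rot: [158.0, -12.2, 79.4]
ft_force: [-0.4, -0.8, -0.5]
finger_gap: 75.3
t 23.3 F [-0.4 -0.8 -0.5] M [-0.04  0.16 -0.02] gap 75.3 P [549.1  77.9 370.6] rpy [158.05 -12.18  79.4 ] q [ -2.6 -24.8 103.5   8.3  77.8  10.3]
```

View pics/m7.png

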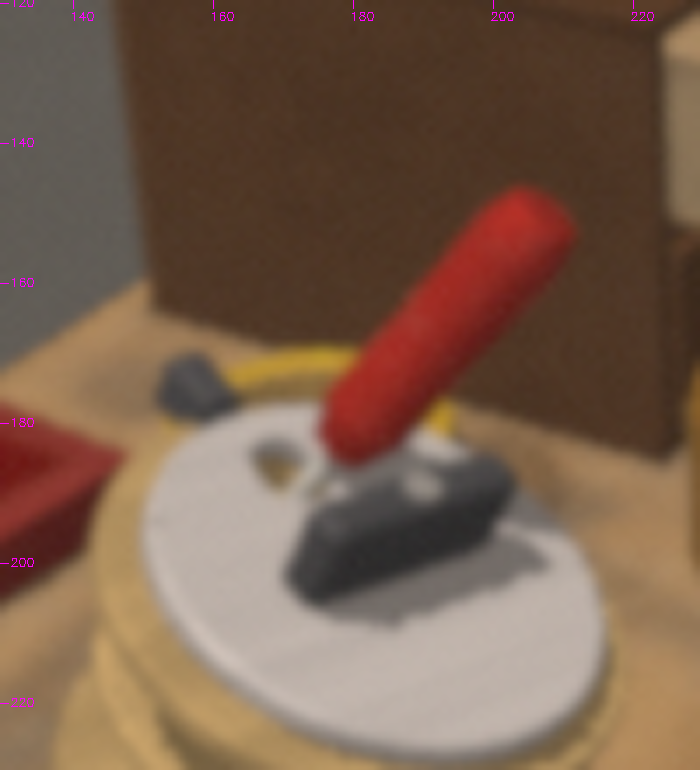

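View pics/m7t.png

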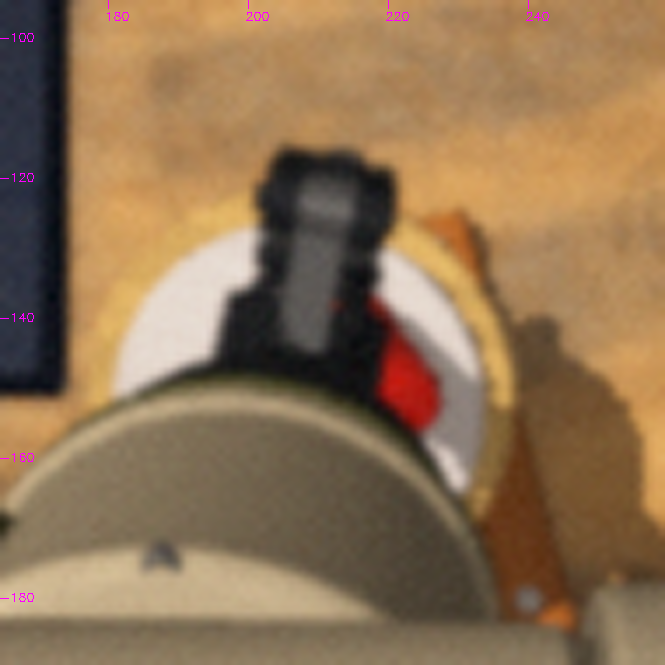

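View pics/full.png

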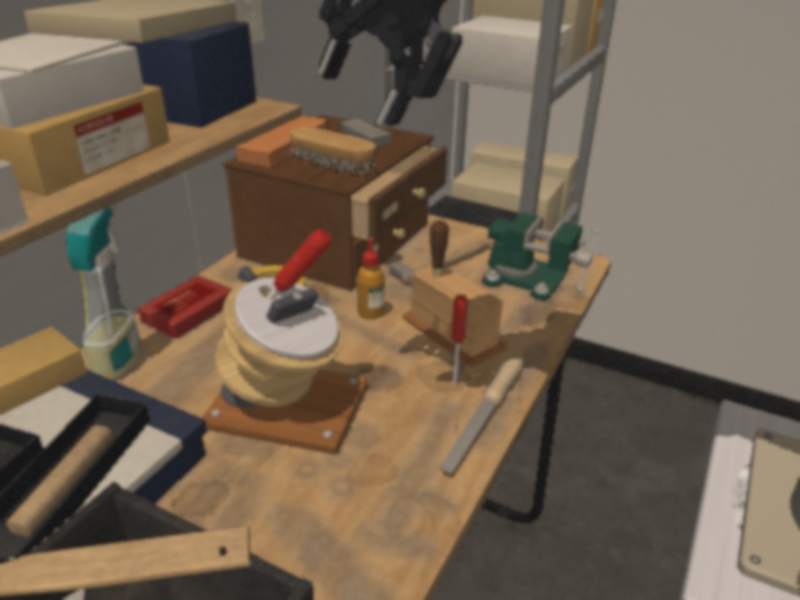

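```bash
python3 -m creep '{"translation":[[-40,0,-20],[-40,0,-10],[-40,0,0],[-40,0,0],[-40,0,0],[0,0,0],[0,0,0]],"rotation":[[0,0,0],[0,0,0],[0,0,0],[0,0,0],[0,0,0],[0,0,0],[0,0,0]],"claw":[75,75,75,75,75,75,75]}'
python3 - <<'E'
from ins import *
to()
crop("scene",140,130,90,80,"n1.png",8);crop("top",170,105,85,85,"n1t.png",8)
E
```

```text
time: 24.15
tool_pos: [501.1, -119.0, 356.6]
tcp_rot: [158.0, -12.2, 79.3]
ft_force: [0.2, 0.2, 0.2]
finger_gap: 75.1
t 24.15 F [0.2 0.2 0.2] M [-0.03  0.17  0.06] gap 75.1 P [ 501.1 -119.   356.6] rpy [157.97 -12.24  79.26] q [-32.4 -27.3 106.7  18.8  84.  -18.5]
```

View pics/n1.png

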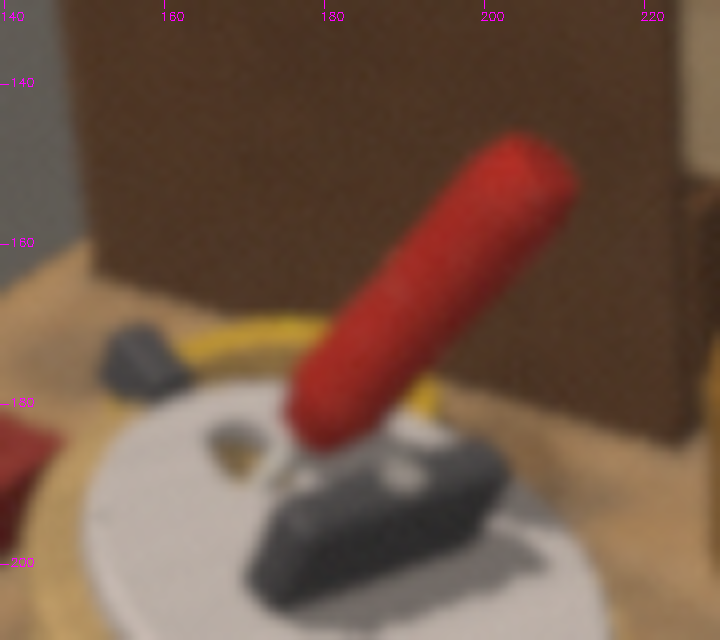

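View pics/n1t.png

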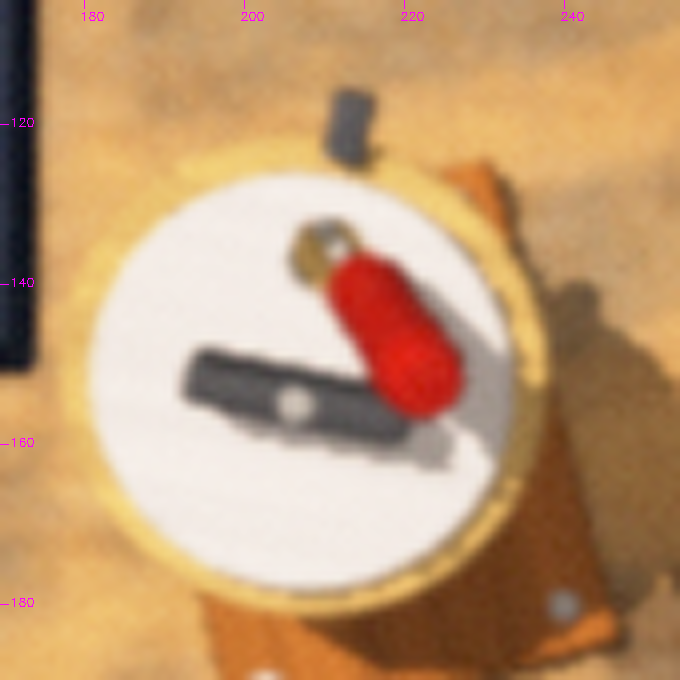

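```bash
python3 - <<'E'
from drum import *
S=lambda x,y:np.array([x,y])/8-.5+[140,130]
T=lambda x,y:np.array([x,y])/8-.5+[170,105]
o=dict(scene=p[5:7],top=p[7:9])
t=tri(dict(scene=S(530,172)-o["scene"],top=T(423,375)-o["top"])); b=tri(dict(scene=S(332,415)-o["scene"],top=T(365,285)-o["top"]))
u=(b-t); print("top",t,"bot",b,"len",np.linalg.norm(u)); u/=np.linalg.norm(u)
tip=t+180*u; print("tip in drum frame",Rd.inv().apply(tip-c),"u",Rd.inv().apply(u), "at cap/guide", [Rd.inv().apply(t+(s)*u-c).round(1) for s in (98,130,145)])
print("pocket",[38*np.cos(np.radians(-30)),38*np.sin(np.radians(-30))])
for a in(-33,-30,-27):
    q=p.copy(); q[3]=np.radians(a); cc,R_,cap,dr=parts(q,"top")
    e=[(proj("top",cc+cap.apply([0,s,28]))+o["top"]-[170,105]+.5)[0]*8 for s in(-32,32)]; d=e[1]-e[0]
    print(a,np.round(e,0),"dir",np.degrees(np.arctan2(d[1],d[0])), "open",((proj("top",cc+cap.apply([38,0,0]))+o["top"]-[170,105]+.5)*8).round(0))
    for n,X0 in(("scene",[140,130]),): print("  scene",[((proj(n,cc+cap.apply([0,s,28]))+o[n]-X0+.5)*8).round(0) for s in(-32,0,32)],((proj(n,cc+cap.apply([38,0,0]))+o[n]-X0+.5)*8).round(0))
# bar direction in top image
f=snapshot("top")["frame"].astype(float).mean(2)[140:168,188:228]
ys,xs=np.nonzero(f<95); m=(xs<25); print(len(xs)); 
vx,vy,x0,y0=cv2.fitLine(np.c_[xs,ys].astype(np.float32),cv2.DIST_HUBER,0,.01,.01).ravel(); print("bar dir deg",np.degrees(np.arctan2(vy,vx)))
E
```

```text
top [594.00310426  73.73339671 223.61981336] bot [635.0323823   98.03245115 163.70346765] len 76.57554561380674
tip in drum frame [ 44.6582193  -11.93502416 -85.06394874] u [ 0.21773118  0.14706666 -0.96486503] at cap/guide [array([ 26.8, -24. ,  -5.9]), array([ 33.8, -19.3, -36.8]), array([ 37. , -17.1, -51.3])]
pocket [np.float64(32.908965343808674), np.float64(-18.999999999999996)]
-33 [[412. 430.]
 [185. 373.]] dir -165.93802853546296 open [[335. 256.]]
  scene [array([[507., 453.]]), array([[399., 480.]]), array([[283., 508.]])] [[257. 456.]]
-30 [[413. 424.]
 [184. 379.]] dir -168.85639453760288 open [[328. 254.]]
  scene [array([[502., 448.]]), array([[399., 480.]]), array([[288., 514.]])] [[250. 458.]]
-27 [[414. 418.]
 [183. 385.]] dir -171.7777515754982 open [[321. 253.]]
  scene [array([[497., 443.]]), array([[399., 480.]]), array([[293., 519.]])] [[243. 460.]]
299
bar dir deg -6.3628726
```

```bash
python3 - <<'E'
from h import *
f=snapshot("top")["frame"].astype(int)
g=f.mean(2)
# dark bar columns 194..213, weighted centroid per column
for th in (90,110):
    xs=[];cs=[]
    for x in range(196,214):
        col=g[143:165,x]; w=np.clip(th-col,0,None); w[w>0]
        if w.sum()>0: xs.append(x); cs.append((w*np.arange(143,165)).sum()/w.sum())
    keep=[i for i,x in enumerate(xs) if abs(x-206)>2]
    k=np.polyfit(np.array(xs)[keep],np.array(cs)[keep],1); print(th,np.degrees(np.arctan(k[0])),np.round(cs,1))
f2=g[130:142,203:217].astype(int); print(f2)
E
```

```text
90 10.92269453799527 [150.5 150.8 151.4 151.1 151.5 152.  152.7 152.4 151.4 151.3 151.3 152.
 152.  152.2 153.8 154.7 155.  152.5]
110 8.603845413509996 [151.3 151.9 152.2 152.4 152.6 152.8 153.  153.5 152.1 151.4 151.5 151.7
 152.6 154.2 154.8 154.9 154.6 152.5]
[[235 236 237 236 236 237 237 238 237 238 238 238 238 238]
 [234 234 234 235 235 232 231 229 227 230 233 237 239 239]
 [236 234 234 231 224 207 191 176 167 179 207 228 236 237]
 [237 236 234 222 186 147 137 131 124 129 153 197 227 235]
 [239 236 233 208 156 122 112 117 123 129 128 163 211 230]
 [237 237 228 189 144 114 109 122 150 168 137 139 183 217]
 [236 235 217 164 128 119 112 128 176 183 144 112 133 170]
 [235 232 213 155 122 120 113 125 147 146 119  95  90 106]
 [237 234 214 161 120 115 117 119 115 112  93  85  83  84]
 [236 236 225 187 132 118 124 120 108  90  83  82  83  83]
 [236 235 234 220 183 151 147 133 103  87  80  87  87  87]
 [236 236 236 233 222 207 187 153 109  83  86  89  88  88]]
```

```bash
python3 - <<'E'
from bench import *
print(hand_in())
E
```

```text
the job is handed in; nothing more can be done
None
```

The cap is turned onto the marked pocket, and the screwdriver stands in it with its tip on the drum's bottom disc. I handed the job in after about 24 s of the 64 s; no verdict came back.

- **Cap:** I turned it about 105° clockwise by its grip bar. In the images its opening sits within about 0.5° (0.3 mm) of the index tab. The top view puts the opening at −29.4° to −30.2° and the tab at −30.0°. The scene camera reads both 1.5–2° lower but agrees on their offset. The drum looked unmoved.
- **Screwdriver:** I took the large red one from the block and put it through the opening and the guide hole without any force. It met firm contact at the expected depth of the bottom disc. I pressed with about 25 N, eased off and let go.
- **After release:** It leaned about 15° sideways in the loose holes, as far as they allow. Triangulation puts the tip about 85 mm below the cap face (82 is the disc), within my roughly 3 mm reading error. The cap angle did not change.
- **Other objects:** I never touched the awl, oil bottle, file or small look-alike screwdriver, and they look unmoved in the last full scene view. I compared them by eye only, without measuring.
- **Disagreement:** When I gripped the bar, the drum's axis came out about 2 mm from the camera estimate. I corrected the insertion for that. The side forces while turning the cap stayed under 20 N.

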